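# Load the cord winder's turret with sound cores and cull the bad ones

## Robot

A 7-joint arm with a two-finger parallel gripper is mounted at the origin on a cart in front of the work surface, level with it; the furniture and walls round the work are solid. World frame = base frame: x ahead of the robot, y to its left, z up, the work surface at z = 0. Lengths are in mm, angles in rad, forces in N, time in s.
With the tool pointing down it reaches from about 425 to 875 mm from the base axis. Payload 8.4 kg.
Tool frame: the origin (TCP) lies at the very end of the fingers, on their centre line; the grasp point (between the pads) lies 19 mm behind it; z points along the fingers, y is the line along which they close (so a half turn about z gives the same grasp; the last joint's range is limited). The gripper opens to 87 mm and grips with 3 to 60 N. Pads are 19 mm wide; open, the fingers measure 117 mm over their backs; the gripper's body (75 mm by 190 mm) begins 51 mm behind the grasp point.
Start: joints at [-1.419, 0.333, 0.04, 1.465, -0.013, 1.343, -0.059], TCP at [161.319, 629.635, 222.546] pointing down, gripper open.
Joint ranges: [-2.58, 2.58], [-0.38, 2.09], [-1.3, 1.39], [0.25, 2.4], [-1.5, 4.64], [0.08, 2.09], [-2.65, 2.65]. Speed limits (rad/s): [2.22, 2.22, 2.79, 2.79, 3.14, 3.14, 3.14].

## Interface

Orientations are given as a rotation vector (axis times angle).
In Python, from workcell import ctrl gives the robot as it stands.
- The arm moves only by the tool shift_gripper, called after ">>>" in YAML: its name, and indented under it one key for each argument. Schema: {"type":"object","properties":{"steps":{"type":"object","properties":{"deltas":{"type":"array","items":{"type":"array","items":{"type":"number"},"minItems":5,"maxItems":5},"minItems":1,"maxItems":5}},"additionalProperties":false,"required":["deltas"]},"squeeze":{"type":"number"},"only":{"type":"string"},"quiet":{"type":"boolean"},"lines":{"type":"string"}},"required":["steps"],"additionalProperties":false}. steps is an object whose key "deltas" holds a list of rows, 1 to 5 of them, each of 5 numbers: dx, dy, dz in shares of the most that a row can go, 1 being 50 mm, then a turn about the tool's z in units of 0.05 rad, then the finger opening in mm; each row shifts and turns the commanded pose from where the row before left it, along the tool's axes as they then stand; what a row does not reach is not made up. A row lasts 1/10 s, in which the tool goes at most 50 mm and 0.15 rad, less where a joint would pass 70% of its speed; a pose out of reach is approached as far as the arm can. The fingers move at their own pace and stop on an object; squeeze is the grip in N (left out, the last holds). Time passes only in rows, so rows that do not move let the fingers close. The tool returns the time, the measured TCP pose, the force, the opening and the grip force at its end. only (a regular expression) keeps the lines of the reply that match it, lines (a string "A,B") keeps lines A to B, and quiet returns only ok. Input that does not fit is refused with a message, and nothing moves.
- ctrl.get_obs(): the state, without advancing time (a new reading comes with each control period).
- ctrl.snapshot(name): name is "scene" or "side" or "wrist"; returns the picture (384x512x3 uint8, red, green, blue); there is no depth.
- ctrl.get_calibration(name): a dict with "mtx" (3x3 intrinsics, pixels), "k1" (the pictures are not rectified: a ray, as slopes to the right and down, at radius r is drawn at 1 + k1 r^2 times it, then the intrinsics apply), "view" (4x4, takes a point from world to camera coordinates). Camera axes: x right, y up, looking along -z (the intrinsics and any distortion apply to the point x, -y, -z); pixel columns grow to the right and rows downward; lengths in mm; the calibration is good to about 2 mm. A picture is of the moment at which its call begins: read the wrist's pose just before it. get_calibration takes no time and is no camera call; for the wrist camera it gives the pose at the moment of the call.
- ctrl.close_job(): hands the job in; it is judged then, once.
The state is a dict: "time": time; "joint_pos": joint angles; "qd": joint speeds; "tau": joint torques, N m; "ee_pos": TCP position; "orientation": TCP orientation; "wrist_force": force on the tool from outside, world axes, zero at the start; "torque": the same for the moment, N m; "gripper_width": finger opening in mm; "grasp_force": force on a finger pad.
Only numpy, scipy, OpenCV 4.12 (cv2) and the standard library are available. Lean on these libraries where they do the work, as an engineer would, in place of code of your own. Each camera call takes 0.05 s, during which the arm holds its last target. There are 200 camera calls.

## Task

Load the cord winder: stand each sound core (tall, with a whole round foot) down on the spindle at the open loading place at the front, and after each one, the last included, turn the turret by its black knob one click anticlockwise (seen from above), so that the cores end up on neighbouring spindles with an empty spindle at the loading place. Put the odd cores, a short one and/or one with a snapped foot, into the empty cardboard box, and never onto a spindle; leave the other things on the table alone.

Things in the scene. Friction and masses are not known exactly. Their poses are not given: they have to be found in the camera images.
- core_0: a sound winding core: grey plastic tube, outside diameter 34 (the gripping surface, 35 at the very top lip), 72 tall overall, standing on a complete round steel foot of diameter 58 and 8 high; about 110 g; bore of 15 mm right up the middle, open below. Origin: centre of the underside of the foot; z along the tube, up when standing. All four are alike; three or four are present (None if absent).
- core_1: a sound winding core: grey plastic tube, outside diameter 34 (the gripping surface, 35 at the very top lip), 72 tall overall, standing on a complete round steel foot of diameter 58 and 8 high; about 110 g; bore of 15 mm right up the middle, open below. Origin: centre of the underside of the foot; z along the tube, up when standing. Alike with core_0; may be absent.
- core_2: a sound winding core: grey plastic tube, outside diameter 34 (the gripping surface, 35 at the very top lip), 72 tall overall, standing on a complete round steel foot of diameter 58 and 8 high; about 110 g; bore of 15 mm right up the middle, open below. Origin: centre of the underside of the foot; z along the tube, up when standing. Alike with core_0; may be absent.
- core_3: a sound winding core: grey plastic tube, outside diameter 34 (the gripping surface, 35 at the very top lip), 72 tall overall, standing on a complete round steel foot of diameter 58 and 8 high; about 110 g; bore of 15 mm right up the middle, open below. Origin: centre of the underside of the foot; z along the tube, up when standing. Alike with core_0; may be absent.
- odd_short: odd core, to be culled: same tube diameter (34) and foot (58) but only 48 tall. Origin: centre of the underside; z up the tube. May be absent (None); at least one of the two odd ones is present.
- odd_foot: odd core, to be culled: 34 mm tube, 72 tall like a sound one, but its foot is snapped off back to the tube over about a third of the round, towards its own directions 0 to 60 degrees from +x towards +y. Origin: on the tube's axis at the underside; z up the tube. May be absent (None).
- cull_box: shallow open cardboard box for the culls, 130 along its x by 150 along its y, 28 high, walls 4 thick, floor 4 thick; fixed. Origin: centre of its underside. Mind the task lamp behind it: post at about x 0.65, y 0.34, leaning to the left, shade hanging over x 0.58 to 0.72, y 0.15 to 0.28, from 0.45 up.
- winder: bench cord winder, fixed: grey base 250 x 250, 22 high, drive housing behind it (to x = +178, 98 high). Origin on the table under the turret's axis; its x points away from the loading place, z up. On the base turns a flat steel turret, diameter 236, top face 36 above the table, with six upright steel spindles 60 degrees apart on a circle of radius 88.
- guard (a point): middle of the front edge of the clear guard plate, upper face, 119 above the table. The plate is 4 thick and covers x from -50 to +122, y from -125 to 125 of the winder's frame, on four 10 mm standoffs at its corners. Only the spindle at the loading place is open from above; a sound core on a spindle (top at 108) passes under it with 7 mm to spare.
- station0 (a point): loading place, at x = -88 in the winder's frame: where the centre of a core's underside lies when seated on the spindle there (on the turret's face, on the spindle's axis, with the turret in a click). Fixed to the base. Spindles: 11 mm in diameter, 26 high, the top 8 mm tapered to a 3 mm tip; a core's bore has 2 mm of play all round.
- station1 (a point): place of a seated core's origin 1 click (60 degrees) anticlockwise from the loading place, seen from above, on the same circle; fixed to the base, under the guard.
- station2 (a point): place of a seated core's origin 2 clicks (120 degrees) anticlockwise from the loading place, seen from above, on the same circle; fixed to the base, under the guard.
- station3 (a point): place of a seated core's origin 3 clicks (180 degrees) anticlockwise from the loading place, seen from above, on the same circle; fixed to the base, under the guard.
- station4 (a point): place of a seated core's origin 4 clicks (240 degrees) anticlockwise from the loading place, seen from above, on the same circle; fixed to the base, under the guard.
- turret (a joint): angle of the turret in rad, anticlockwise seen from above positive. Sprung click stops at every multiple of pi/3 (1.047); at 0 at the start. In a stop, a spindle stands at every station. Let go between stops, it swings to the nearest within about a second. Takes about 0.12 N m to leave a stop, plus drag of 0.08 N m per rad/s; turns freely, two turns either way from the start.
- knob_grip (a point): on the turret's axis at the height to grip its black six-sided knob (146 above the table): 40 across flats, from 124 to 158 above the table, on a 20 mm column, above the guard. At every click stop its pairs of flats face along the winder's x and at 60 degrees to either side of it.
- pen: marker pen, 135 long, bystander, not to be disturbed. Origin: under its middle.
- tape: roll of masking tape lying flat, 102 across, bystander, not to be disturbed. Origin: under its middle.
- tin: small hinged tin, 97 x 64 x 23, bystander, not to be disturbed. Origin: under its middle.

How it is judged:
By the outcome, as a careful person would: the job done as asked, in the order asked, and still so for the second after the job is handed in, with the robot touching nothing.
Of core_0, core_1, core_2, core_3 only 3 to 4 are there at a start; the rules pass over those that are not, and their reading is None.
Of odd_short, odd_foot only 1 to 2 are there at a start; the rules pass over those that are not, and their reading is None.
At some moment in a run one of core_0, core_1, core_2, core_3, odd_short, odd_foot may be knocked a few centimetres aside while the robot is not near it.
It also fails if it takes over 210 s, if anything falls off the work surface, if the arm or the gripper's body presses on something with over 40 N, if the wrist force passes 120 N, or if a joint passes its speed limit or range.

## Working session

There is one attempt and no reset: what is moved stays moved. The work goes in short steps, Python scripts to look and compute and a tool call to move; the robot and the scene stay as the last step left them, time stands still between calls to the robot, and variables do not carry over. Pictures are saved under pics/ and viewed, at most 15 in all, crops included, and the job is handed in when it is done.

```bash
ls; mkdir -p pics; python3 - <<'E'
from workcell import ctrl
import cv2
for n in ["scene","side","wrist"]:
    im=ctrl.snapshot(n); cv2.imwrite(f"pics/{n}0.png",cv2.resize(im[:,:,::-1],(800,600),interpolation=cv2.INTER_CUBIC))
    c=ctrl.get_calibration(n); print(n,c)
print(ctrl.get_obs())
E
```

```text
pics
workcell.py
scene {'mtx': array([[356.30093714,   0.        , 252.74126013],
       [  0.        , 356.30093714, 196.46711945],
       [  0.        ,   0.        ,   1.        ]]), 'k1': 0.006349475986092351, 'view': array([[ 5.14848384e-01, -8.57214511e-01,  1.06968981e-02,
        -2.77670397e+02],
       [ 5.60047117e-01,  3.45762464e-01,  7.52858251e-01,
        -3.75223752e+02],
       [-6.49059603e-01, -3.81617087e-01,  6.58095761e-01,
        -7.43381995e+02],
       [ 0.00000000e+00,  0.00000000e+00,  0.00000000e+00,
         1.00000000e+00]])}
side {'mtx': array([[398.54763934,   0.        , 253.96569109],
       [  0.        , 398.54763934, 188.06194417],
       [  0.        ,   0.        ,   1.        ]]), 'k1': -0.11073345779935373, 'view': array([[-9.96751371e-01, -8.01664312e-02, -7.74907856e-03,
         5.39083866e+02],
       [ 4.43760041e-02, -6.26934845e-01,  7.77806833e-01,
        -1.00114547e+02],
       [-6.72121653e-02,  7.74936154e-01,  6.28455632e-01,
        -1.26680775e+03],
[... 629 characters left out ...]
time': 0.15, 'joint_pos': array([-1.41919061,  0.33374231,  0.03990862,  1.46609508, -0.01340204,
        1.3433024 , -0.05845645]), 'qd': array([-0.00066418, -0.00168842,  0.00058573, -0.00191552, -0.00157922,
        0.00147184, -0.0011621 ]), 'tau': array([ 3.53232979e-03, -6.56849241e+01,  1.33762825e+00, -4.04104578e+01,
       -5.95313287e-02,  4.19014692e-02,  8.79845334e-05]), 'ee_pos': array([161.26791571, 629.28370441, 221.8549519 ]), 'orientation': array([-3.92931697e-01, -3.11685349e+00,  2.00912707e-03]), 'wrist_force': array([-0.27306251, -0.34120787, -0.02342495]), 'torque': array([ 0.03929576,  0.00387301, -0.01753286]), 'grasp_force': 0.0, 'gripper_width': 86.76133274127228}
```
View pics/scene0.png

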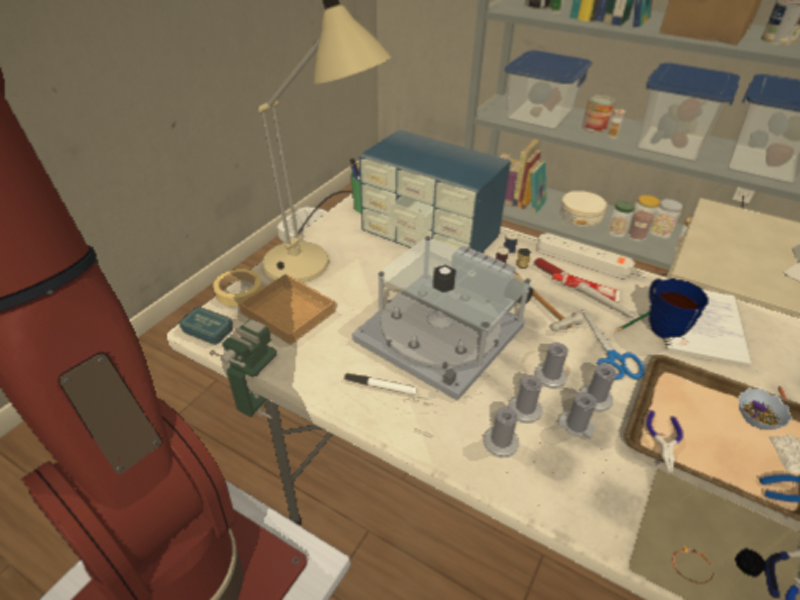

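View pics/side0.png

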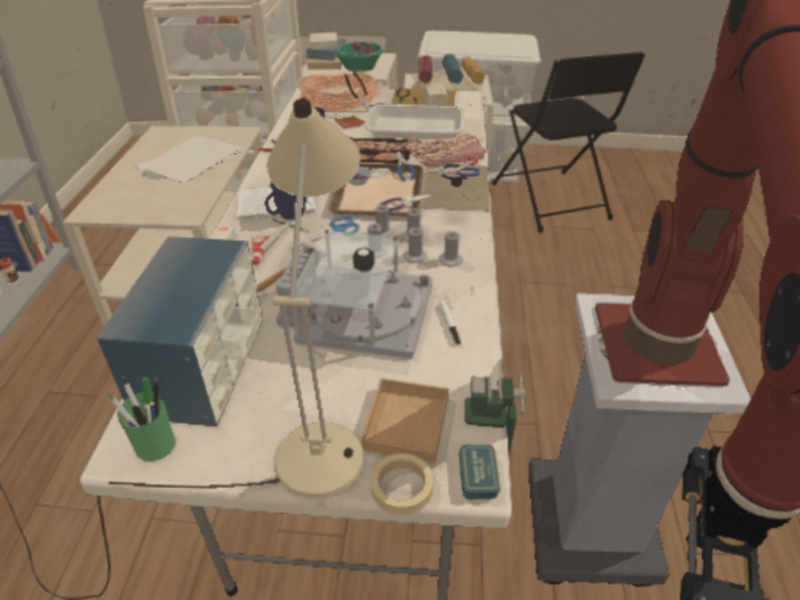

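The scene picture shows five cores, around (502,432), (527,398), (553,365), (581,415) and (600,387). The winder's knob is at (444,278), the box at (287,306), and the tape, tin and pen lie to the left. I'll zoom in and measure.

```bash
cat > h.py <<'E'
import numpy as np, cv2
from workcell import ctrl
def proj(c,P):
    P=np.atleast_2d(np.asarray(P,float)); q=P@c['view'][:3,:3].T+c['view'][:3,3]
    s=np.c_[q[:,0]/-q[:,2],-q[:,1]/-q[:,2]]; s=s*(1+c['k1']*(s**2).sum(1))[:,None]
    return s*[c['mtx'][0,0],c['mtx'][1,1]]+c['mtx'][:2,2]
def back(c,uv,z):
    uv=np.atleast_2d(np.asarray(uv,float)); d=(uv-c['mtx'][:2,2])/[c['mtx'][0,0],c['mtx'][1,1]]; s=d.copy()
    for _ in range(8): s=d/(1+c['k1']*(s**2).sum(1))[:,None]
    R,t=c['view'][:3,:3],c['view'][:3,3]; o=-R.T@t
    r=np.c_[s[:,0],-s[:,1],-np.ones(len(s))]@R
    return o+r*((z-o[2])/r[:,2])[:,None]
def snap(n,name,box=None,k=4):
    c=ctrl.get_calibration(n); im=ctrl.snapshot(n)[:,:,::-1].copy(); cv2.imwrite(f'pics/{name}_raw.png',im)
    if box: x0,y0,x1,y1=box; im=im[y0:y1,x0:x1]
    im=cv2.resize(im,None,fx=k,fy=k,interpolation=cv2.INTER_CUBIC); cv2.imwrite(f'pics/{name}.png',im); np.save(f'pics/{name}.npy',c,allow_pickle=True); return c,im
E
python3 - <<'E'
from h import *
c,_=snap('scene','sceneA',(215,140,405,295),4)
for n,p in dict(a=(504,412),b=(529,380),d=(555,348),e=(583,397),f=(602,368)).items(): print(n,back(c,np.array(p)*.64,72).round())
for n,p in dict(a=(502,445),b=(526,411),d=(552,377),e=(580,427),f=(599,399)).items(): print(n,back(c,np.array(p)*.64,4).round())
print('knob',back(c,np.array((444,271))*.64,158).round(), 'box',back(c,np.array([(240,310),(288,338),(335,300),(287,276)])*.64,28).round())
E
```

```text
a [[ 438. -261.   72.]]
b [[ 522. -271.   72.]]
d [[ 618. -283.   72.]]
e [[ 534. -359.   72.]]
f [[ 614. -368.   72.]]
a [[ 428. -272.    4.]]
b [[ 515. -280.    4.]]
d [[ 615. -293.    4.]]
e [[ 531. -371.    4.]]
f [[ 608. -381.    4.]]
knob [[611. -59. 158.]] box [[435. 302.  28.]
 [423. 168.  28.]
 [561. 158.  28.]
 [572. 293.  28.]]
```

View pics/sceneA.png

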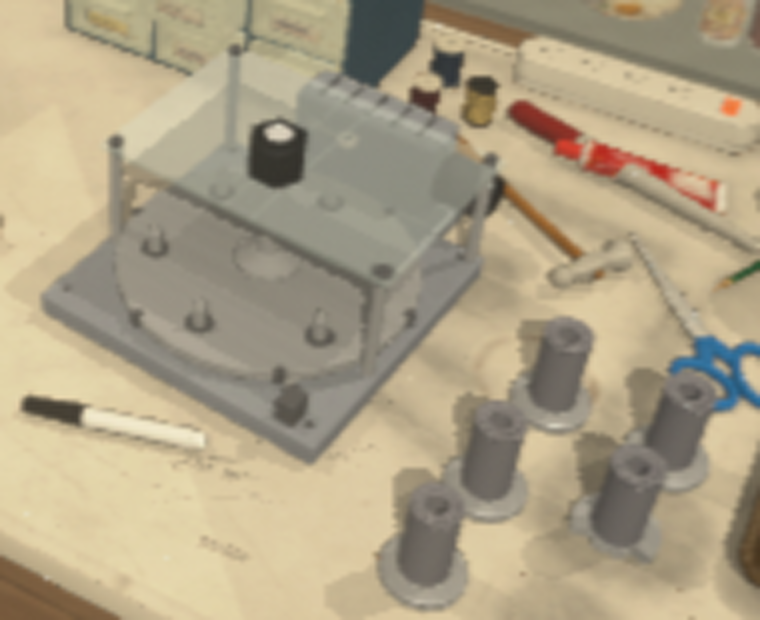

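Four tall cores have whole feet: a, b, d and f. Core e, near (525,-365), has the snapped foot and is the cull. Next I'll fit the winder's pose from its corners.

```bash
python3 - <<'E'
from h import *
from scipy.optimize import least_squares
c=ctrl.get_calibration('scene')
M=[((-125,125,22),(42,297)),((-125,-125,22),(310,455)),((125,-125,22),(482,268)),((-50,125,119),(116,152)),((-50,-125,119),(378,283)),((0,0,158),(279,131)),((-88,0,62),(201,297)),((-44,76.2,62),(154,228)),((-44,-76.2,62),(320,312))]
W=np.array([m[0] for m in M],float); uv=np.array([m[1] for m in M])/4+[215,140]
def T(p,W): a=p[2]; return np.c_[p[0]+np.cos(a)*W[:,0]-np.sin(a)*W[:,1],p[1]+np.sin(a)*W[:,0]+np.cos(a)*W[:,1],W[:,2]]
r=least_squares(lambda p:(proj(c,T(p,W))-uv).ravel(),[611,-59,0],loss='soft_l1'); print(r.x,r.fun.reshape(-1,2).round(1))
print(T(r.x,np.array([[-88,0,36.]])))
print(ctrl.get_obs()['joint_pos'])
E
```

```text
[ 6.09218241e+02 -6.14894852e+01 -1.33954630e-01] [[-1.3 -1.3]
 [ 0.1 -0.4]
 [ 1.7 -1.8]
 [-4.3 -1.9]
 [ 1.9  2. ]
 [-0.2  1.3]
 [-0.5  0.8]
 [ 0.  -0.8]
 [ 0.4  0.6]]
[[522.00659026 -49.73669983  36.        ]]
[-1.41918112  0.33364563  0.03989668  1.46593674 -0.01341018  1.34328179
 -0.0584629 ]
```

Units first: shifts go in shares of 50 mm and turns go in units of 0.05 rad. So -40 mm is -0.8, -30 mm is -0.6, -0.117 rad is -2.34.

>>> shift_gripper:
  steps: {"deltas":[[0,0,-0.8,-2.34,87],[-0.9,-0.6,-0.4,0,87],[-0.9,-0.6,-0.4,0,87],[-0.9,-0.6,0,0,87],[-0.9,-0.6,0,0,87]]}

```text
time: 0.7
ee_pos: [308.0, 500.4, 297.9]
orientation: [0.209, 3.134, 0.002]
wrist_force: [1.3, 1.1, -0.8]
gripper_width: 87.0
grasp_force: 0.0
```

>>> shift_gripper:
  steps: {"deltas":[[-0.9,-0.6,0,0,87],[-0.8,-0.5,0,0,87],[-0.3,-0.9,0,0,87],[-0.3,-0.9,0,0,87],[-0.3,-0.9,0,0,87]]}

```text
time: 1.2
ee_pos: [407.5, 296.6, 297.0]
orientation: [-0.211, -3.134, 0.0]
wrist_force: [0.9, -0.3, 0.5]
gripper_width: 87.1
grasp_force: 0.0
```

>>> shift_gripper:
  steps: {"deltas":[[-0.3,-0.9,0,0,87],[-0.3,-0.9,0,0,87],[-0.3,-0.9,0,0,87],[-0.3,-0.9,0,0,87],[-0.3,-0.9,0,0,87]]}

```text
time: 1.7
ee_pos: [451.4, 63.6, 297.3]
orientation: [0.21, 3.134, 0.001]
wrist_force: [1.0, -0.2, 0.3]
gripper_width: 86.9
grasp_force: 0.0
```

>>> shift_gripper:
  steps: {"deltas":[[-0.3,-0.9,0,0,87],[0,0,0,0,87],[0,0,0,0,87]]}

```text
time: 2.0
ee_pos: [460.3, 18.3, 297.3]
orientation: [0.214, 3.134, 0.001]
wrist_force: [1.1, 1.0, -0.0]
gripper_width: 87.0
grasp_force: 0.0
```

>>> shift_gripper:
  steps: {"deltas":[[-0.22,-0.8,0,0,87],[-0.22,-0.8,0,0,87],[-0.22,-0.8,0,0,87],[-0.22,-0.8,0,0,87],[-0.22,-0.8,0,0,87]]}

```text
time: 2.5
ee_pos: [488.8, -186.1, 297.3]
orientation: [0.205, 3.134, 0.001]
wrist_force: [1.2, 0.3, -0.0]
gripper_width: 87.0
grasp_force: 0.0
```

>>> shift_gripper:
  steps: {"deltas":[[-0.22,-0.8,0,0,87],[-0.22,-0.8,0,0,87],[0,0,0,0,87],[0,0,0,0,87],[0,0,0,0,87]]}

```text
time: 3.0
ee_pos: [500.1, -266.6, 296.8]
orientation: [-0.206, -3.134, -0.001]
wrist_force: [-0.4, 0.2, 0.6]
gripper_width: 86.5
grasp_force: 0.0
```

```bash
python3 - <<'E'
from h import *
c,im=snap('wrist','w1',None,1.5); o=ctrl.get_obs()
c0=ctrl.get_calibration('scene'); 
# predicted
for n,p in dict(a=(433,-266),b=(519,-275),d=(617,-287),e=(532,-365),f=(611,-374)).items(): print(n,proj(c,[[*p,72],[*p,4]]).round().tolist())
print(proj(c,[[522,-50,62]]))
E
```

```text
a [[249.0, 121.0], [250.0, 120.0]]
b [[251.0, 186.0], [251.0, 176.0]]
d [[252.0, 252.0], [252.0, 234.0]]
e [[188.0, 204.0], [197.0, 191.0]]
f [[192.0, 256.0], [201.0, 237.0]]
[[413.8654217  165.94500321]]
```

View pics/w1.png

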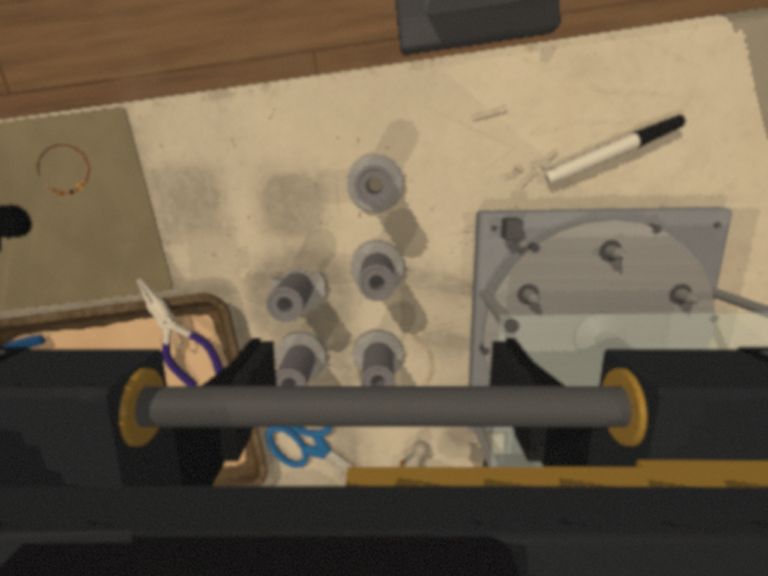

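The wrist picture shows the bores of cores a (375,184), b (377,283), d (377,381), e (285,303, foot missing on its right side) and f (290,384). The loading spindle is at about (610,248). I'll look closer at the spindle.

```bash
python3 - <<'E'
from h import *
im=cv2.imread('pics/w1_raw.png'); c=np.load('pics/w1.npy',allow_pickle=True).item()
x0,y0=310,130; cr=cv2.resize(im[y0:225,x0:500],None,fx=4,fy=4,interpolation=cv2.INTER_CUBIC); cv2.imwrite('pics/w1c.png',cr)
a=-.134; R=np.array([[np.cos(a),-np.sin(a)],[np.sin(a),np.cos(a)]])
for q in [(-125,-125,22),(-125,125,22),(-88,0,62),(-88,0,36),(-44,76.2,62),(-44,-76.2,62),(-50,-125,119)]:
    w=R@q[:2]+[609.2,-61.5]; print(q,((proj(c,[*w,q[2]])-[x0,y0])*4).round())
print(back(c,np.array([(375,184),(377,283),(377,381),(285,303),(290,384)])/1.5,72).round())
E
```

```text
(-125, -125, 22) [[33. 25.]]
(-125, 125, 22) [[718.  25.]]
(-88, 0, 62) [[416. 144.]]
(-88, 0, 36) [[378. 132.]]
(-44, 76.2, 62) [[615. 268.]]
(-44, -76.2, 62) [[181. 267.]]
(-50, -125, 119) [[ 85. 298.]]
[[ 435. -265.   72.]
 [ 522. -275.   72.]
 [ 620. -288.   72.]
 [ 530. -362.   72.]
 [ 612. -373.   72.]]
```

View pics/w1c.png

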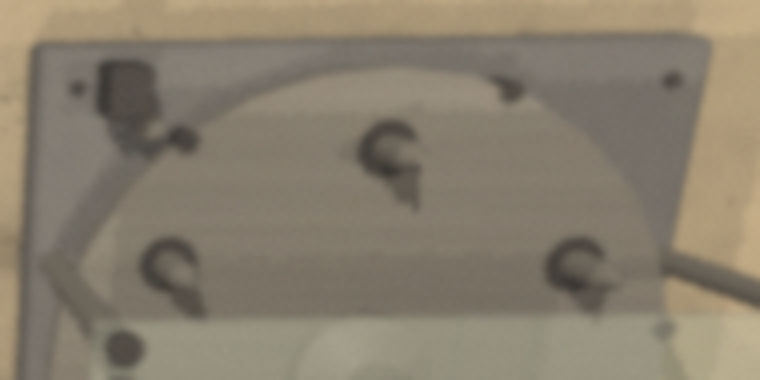

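```bash
cat >> h.py <<'E'
def WT(p,W): W=np.atleast_2d(np.asarray(W,float)); a=p[2]; return np.c_[p[0]+np.cos(a)*W[:,0]-np.sin(a)*W[:,1],p[1]+np.sin(a)*W[:,0]+np.cos(a)*W[:,1],W[:,2]]
def d(x,y,z,a=-.134):
    e=ctrl.get_obs()['ee_pos']; v=np.array([x,y])-e[:2]; return np.round([-(v@[np.cos(a),np.sin(a)]),v@[-np.sin(a),np.cos(a)],e[2]-z],1)
E
python3 - <<'E'
from h import *
from scipy.optimize import least_squares
c=np.load('pics/w1.npy',allow_pickle=True).item()
M=[((-125,-125,22),(35,45)),((-125,125,22),(708,38)),((-88,0,37),(388,150)),((-44,76.2,37),(577,265)),((-44,-76.2,37),(168,265))]
W=np.array([m[0] for m in M],float); uv=np.array([m[1] for m in M])/4+[310,130]
r=least_squares(lambda p:(proj(c,WT(p,W))-uv).ravel(),[611,-59,0]); print(r.x,r.fun.reshape(-1,2).round(1)); print(WT(r.x,(-88,0,36)))
E
```

```text
[ 6.15833633e+02 -5.90623257e+01 -1.20083965e-01] [[ 0.3  0.5]
 [ 2.9 -0. ]
 [-1.2 -0.2]
 [-1.  -0.5]
 [-1.   0.5]]
[[528.46735792 -48.52031569  36.        ]]
```

To row units: 20 mm is 0.4, 3 mm is 0.06.

>>> shift_gripper:
  steps: {"deltas":[[0.06,0.88,0.4,0,60],[0.06,0.88,0.4,0,60],[0.06,0.88,0.4,0,60],[0.06,0.88,0.4,0,60],[0.06,0.76,0.4,0,60]]}

```text
time: 3.55
ee_pos: [512.8, -50.1, 197.0]
orientation: [0.203, 3.134, 0.003]
wrist_force: [0.3, 0.3, -0.1]
gripper_width: 61.4
grasp_force: 0.0
```

>>> shift_gripper:
  steps: {"deltas":[[0,0,0,0,60],[0,0,0,0,60],[0,0,0,0,60]]}

```text
time: 3.85
ee_pos: [513.2, -55.0, 198.0]
orientation: [0.21, 3.133, 0.001]
wrist_force: [-0.6, -0.3, 1.2]
gripper_width: 60.3
grasp_force: 0.0
```

```bash
python3 - <<'E'
from h import *
c,im=snap('wrist','w2',(120,60,400,270),2.8)
for p in ([615.8,-59.1,-.12],[609.2,-61.5,-.134]):
  print(((proj(c,WT(p,[(-88,0,36),(-88,0,62),(-44,76.2,36),(-44,-76.2,36),(-125,-125,22),(-125,125,22)]))-[120,60])*2.8).round().tolist())
E
```

```text
[[399.0, 376.0], [401.0, 394.0], [579.0, 473.0], [222.0, 478.0], [98.0, 286.0], [699.0, 277.0]]
[[395.0, 362.0], [396.0, 379.0], [573.0, 462.0], [214.0, 462.0], [92.0, 266.0], [697.0, 267.0]]
```

View pics/w2.png

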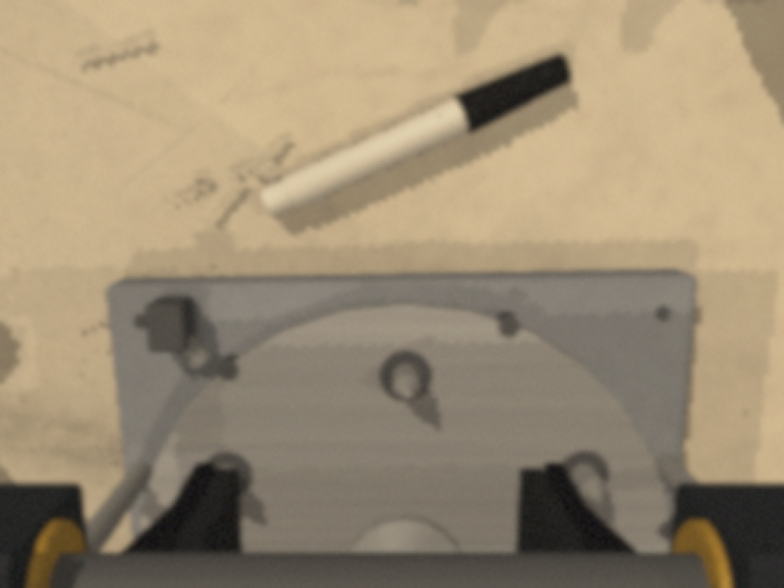

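The loading spindle's ring is at (405,376). The base's front corners are at (110,285) and (694,273), close to the wrist-based fit.

```bash
python3 - <<'E'
from h import *
from scipy.optimize import least_squares
c=np.load('pics/w2.npy',allow_pickle=True).item()
M=[((-125,-125,22),(110,285)),((-125,125,22),(694,273)),((-88,0,37),(405,376)),((-44,76.2,37),(585,474)),((-44,-76.2,37),(229,475))]
W=np.array([m[0] for m in M],float); uv=np.array([m[1] for m in M])/2.8+[120,60]
r=least_squares(lambda p:(proj(c,WT(p,W))-uv).ravel(),[611,-59,0]); print(r.x,r.fun.reshape(-1,2).round(1)); print(WT(r.x,(-88,0,36)))
print(back(c,uv,37).round(1))
E
```

```text
[ 6.15440817e+02 -5.65201823e+01 -1.15628559e-01] [[-2.7  0.1]
 [ 3.7  0.5]
 [-0.1 -0.2]
 [ 0.  -0.7]
 [-0.9  1.1]]
[[528.02843985 -46.3675279   36.        ]]
[[ 475.5 -157.8   37. ]
 [ 501.6   72.4   37. ]
 [ 528.3  -46.2   37. ]
 [ 581.4   24.2   37. ]
 [ 561.7 -125.8   37. ]]
```

```bash
cat >> h.py <<'E'
from scipy.optimize import minimize
def sil(c,x,y,shape,h=72):
    t=np.linspace(0,2*np.pi,40); k=np.c_[np.cos(t),np.sin(t)]; m=np.zeros(shape,np.uint8)
    f=lambda r,z: proj(c,np.c_[k*r+[x,y],np.full(40,z)])
    for P in (np.r_[f(29,0),f(29,8)],np.r_[f(17,8),f(17,h)]):
        cv2.fillConvexPoly(m,cv2.convexHull((P*16).round().astype(np.int32)),1,shift=4)
    return m
def gray(im):
    s=cv2.cvtColor(im,cv2.COLOR_BGR2HSV)[:,:,1]; return (cv2.GaussianBlur(s,(3,3),0)<55).astype(np.uint8)
def fitcore(c,im,x,y):
    g=gray(im); ring=cv2.dilate(sil(c,x,y,g.shape),np.ones((9,9)))
    def cost(x,y):
        m=sil(c,x,y,g.shape); o=cv2.dilate(m,np.ones((7,7)))
        return (g[(o>0)&(m==0)].mean() if 1 else 0)-g[m>0].mean()
    best=(x,y)
    for st,n in ((6,5),(2,4),(.7,4)):
        b=best; best=min(((b[0]+i*st,b[1]+j*st) for i in range(-n,n+1) for j in range(-n,n+1)),key=lambda q:cost(*q))
    return np.round(best,1),round(cost(*best),2)
E
python3 - <<'E'
from h import *
C=dict(a=(435,-265),b=(522,-275),d=(620,-288),e=(530,-362),f=(612,-373))
for f,n in (('w1','wrist'),('sceneA','scene')):
    im=cv2.imread(f'pics/{f}_raw.png'); c=np.load(f'pics/{f}.npy',allow_pickle=True).item()
    hs=cv2.cvtColor(im,cv2.COLOR_BGR2HSV)
    for k,p in C.items():
        u=proj(c,[*p,72])[0].astype(int); print(f,k,fitcore(c,im,*p),hs[u[1],u[0]+6],hs[u[1]-30,u[0]+30])
E
```

```text
w1 a (array([ 437. , -267.8]), np.float64(-0.8)) [ 17  46 112] [ 19  75 190]
w1 b (array([ 522. , -274.3]), np.float64(-0.87)) [ 13  37 109] [ 19  72 141]
w1 d (array([ 623.3, -289.4]), np.float64(-0.63)) [ 15  38 107] [ 18  77 162]
w1 e (array([ 531.2, -361.9]), np.float64(-0.77)) [ 18  38 101] [ 18  72 141]
w1 f (array([ 613.4, -373.7]), np.float64(-0.52)) [ 15  38 107] [ 17  71 118]
sceneA a (array([ 437.1, -266.3]), np.float64(-0.78)) [ 14  30 128] [ 18  29 107]
sceneA b (array([ 520.7, -275. ]), np.float64(-0.68)) [ 18  29 134] [ 20  69 219]
sceneA d (array([ 617.3, -288. ]), np.float64(-0.79)) [ 19  63 202] [ 20  60 170]
sceneA e (array([ 536.7, -362.7]), np.float64(-0.7)) [ 15  28 127] [ 34  14 146]
sceneA f (array([ 611.3, -373. ]), np.float64(-0.75)) [ 16  33 133] [116  78  49]
```

```bash
python3 - <<'E'
from h import *
c=ctrl.get_calibration('scene')
print(back(c,np.array([(200,322),(155,247),(320,335)])/4+[215,140],37).round(1))
print(back(c,np.array([(200,298),(155,227),(320,312)])/4+[215,140],62).round(1))
print('to a above',d(436,-266.5,110,-.134))
E
```

```text
[[ 525.5  -49.6   37. ]
 [ 578.5   20.4   37. ]
 [ 559.5 -130.2   37. ]]
[[ 524.5  -49.2   62. ]
 [ 574.    18.    62. ]
 [ 556.8 -129.1   62. ]]
to a above [  48.4 -219.4   88.1]
```

To row units: -43 mm is -0.86, 20 mm is 0.4, -0.012 rad is -0.24.

>>> shift_gripper:
  steps: {"deltas":[[0.2,-0.88,0,-0.24,60],[0.2,-0.88,0.2,0,60],[0.2,-0.88,0.2,0,60],[0.2,-0.88,0.4,0,60],[0.16,-0.86,0.4,0,60]]}

```text
time: 4.4
ee_pos: [437.5, -268.8, 137.9]
orientation: [0.194, 3.132, 0.0]
wrist_force: [1.2, -0.0, 0.1]
gripper_width: 59.9
grasp_force: 0.0
```

>>> shift_gripper:
  steps: {"deltas":[[0,0,0.56,0,60],[0,0,0,0,60],[0,0,0,0,60]]}

```text
time: 4.7
ee_pos: [438.1, -266.3, 109.9]
orientation: [-0.193, -3.135, 0.0]
wrist_force: [-0.1, -0.7, 1.0]
gripper_width: 60.1
grasp_force: 0.0
```

```bash
python3 -c "
from h import *
print(d(436,-266.5,31,-.122)); c,im=snap('scene','s2',None,1);print(fitcore(c,im,436,-266.5))"
```

```text
[ 2.1 -0.4 78.9]
(array([ 436.7, -266.5]), np.float64(-0.46))
```

>>> shift_gripper:
  steps: {"deltas":[[0.04,0,0.6,0,60],[0,0,0.6,0,60],[0,0,0.38,0,60],[0,0,0,0,60],[0,0,0,0,30]]}
  squeeze: 20

```text
time: 5.25
ee_pos: [437.4, -265.6, 31.7]
orientation: [0.189, 3.135, -0.0]
wrist_force: [1.0, -0.8, 0.7]
gripper_width: 57.2
grasp_force: 0.0
```

>>> shift_gripper:
  steps: {"deltas":[[0,0,0,0,20],[0,0,0,0,20],[0,0,0,0,20],[0,0,0,0,20]]}

```text
time: 5.65
ee_pos: [436.8, -265.8, 31.0]
orientation: [0.191, 3.135, 0.0]
wrist_force: [-1.0, 1.1, 6.1]
gripper_width: 33.4
grasp_force: 20.0
```

>>> shift_gripper:
  steps: {"deltas":[[0,0,-0.4,0,20],[0,0,-0.6,0,20],[0,0,-0.8,0,20],[0,0,0,0,20],[0,0,0,0,20]]}

```text
time: 6.15
ee_pos: [436.8, -265.6, 120.7]
orientation: [0.19, 3.134, 0.001]
wrist_force: [-0.3, 0.8, -1.4]
gripper_width: 33.7
grasp_force: 20.0
```

```bash
python3 -c "
from h import *
print(d(526.7,-48,31,-.122))"
```

```text
[-62.7 226.9  89.7]
```

To row units: 45 mm is 0.9, -12 mm is -0.24.

>>> shift_gripper:
  steps: {"deltas":[[-0.24,0.9,0,0,20],[-0.26,0.9,0,0,20],[-0.24,0.9,0,0,20],[-0.26,0.9,0,0,20],[-0.24,0.94,0,0,20]]}

```text
time: 6.65
ee_pos: [524.9, -46.2, 118.9]
orientation: [-0.192, -3.134, 0.0]
wrist_force: [1.5, -0.7, -0.8]
gripper_width: 33.5
grasp_force: 20.0
```

>>> shift_gripper:
  steps: {"deltas":[[0,0,0.4,0,20],[0,0,0,0,20],[0,0,0,0,20]]}

```text
time: 6.95
ee_pos: [524.0, -49.3, 99.3]
orientation: [-0.194, -3.133, 0.002]
wrist_force: [-0.4, -0.7, -1.1]
gripper_width: 33.5
grasp_force: 20.0
```

```bash
python3 -c "
from h import *
print(d(526.7,-48,67,-.122)); c,im=snap('scene','s3',(230,150,330,250),6)
print(ctrl.get_obs()['ee_pos'])
e=ctrl.get_obs()['ee_pos']
print(((proj(c,[[e[0],e[1],e[2]+41],[e[0],e[1],e[2]-31],[526.7,-48,62],[526.7,-48,36]])-[230,150])*6).round())
"
```

```text
[-2.5  1.6 32.3]
[524.5444657  -49.57246953  99.98004654]
[[216. 262.]
 [211. 377.]
 [210. 383.]
 [208. 422.]]
```

View pics/s3.png

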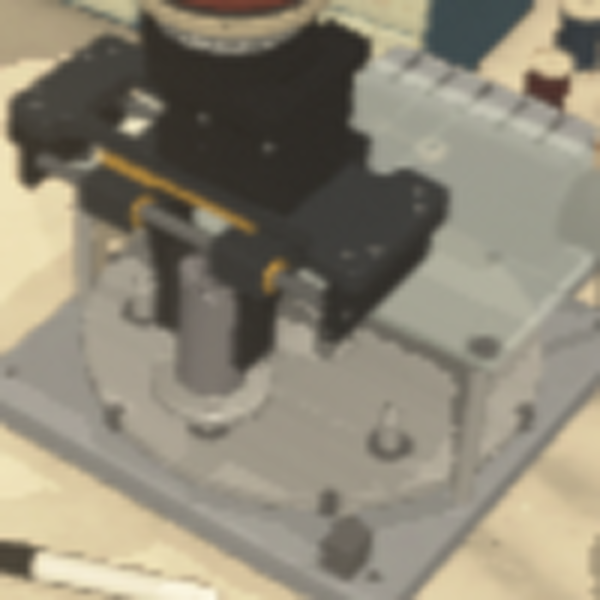

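>>> shift_gripper:
  steps: {"deltas":[[-0.06,0.04,0,0,20],[0,0,0,0,20],[0,0,0.08,0,20],[0,0,0.08,0,20],[0,0,0.04,0,20]]}

```text
time: 7.5
ee_pos: [528.3, -46.4, 89.8]
orientation: [-0.191, -3.135, -0.0]
wrist_force: [0.3, 0.5, -0.5]
gripper_width: 33.6
grasp_force: 20.0
```

>>> shift_gripper:
  steps: {"deltas":[[0,0,0.06,0,20],[0,0,0,0,20]]}

```text
time: 7.7
ee_pos: [528.3, -46.4, 86.8]
orientation: [-0.191, -3.135, 0.0]
wrist_force: [0.1, 0.3, -1.3]
gripper_width: 33.6
grasp_force: 20.0
```

>>> shift_gripper:
  steps: {"deltas":[[0,0,0.08,0,20],[0,0,0,0,20]]}

```text
time: 7.9
ee_pos: [528.4, -46.3, 82.8]
orientation: [-0.191, -3.135, 0.0]
wrist_force: [0.1, 0.2, -1.8]
gripper_width: 33.4
grasp_force: 20.0
```

```bash
python3 -c "
from h import *
print(d(526.7,-48,67,-.122))"
```

```text
[ 1.4 -1.9 15.8]
```

>>> shift_gripper:
  steps: {"deltas":[[0,0,0.1,0,20],[0,0,0.1,0,20],[0,0,0.08,0,20],[0,0,0,0,20],[0,0,0,0,20]]}

```text
time: 8.4
ee_pos: [528.5, -46.4, 69.1]
orientation: [-0.191, -3.135, 0.0]
wrist_force: [-0.2, -0.4, -1.3]
gripper_width: 33.3
grasp_force: 20.0
```

>>> shift_gripper:
  steps: {"deltas":[[0,0,0.02,0,20],[0,0,0,0,20]]}

```text
time: 8.6
ee_pos: [528.7, -46.3, 68.3]
orientation: [0.191, 3.136, 0.0]
wrist_force: [-0.8, 0.5, -1.0]
gripper_width: 34.0
grasp_force: 20.0
```

>>> shift_gripper:
  steps: {"deltas":[[0,0,0,0,60],[0,0,0,0,60],[0,0,0,0,60],[0,0,-0.4,0,70],[0,0,-0.9,0,70]]}

```text
time: 9.1
ee_pos: [526.4, -46.2, 131.4]
orientation: [-0.191, -3.13, 0.003]
wrist_force: [1.6, 1.0, 1.2]
gripper_width: 64.8
grasp_force: 0.0
```

>>> shift_gripper:
  steps: {"deltas":[[0,0,-0.9,0,70],[-0.88,0,0,2.6,70],[0,0,0,0,70]]}

```text
time: 9.4
ee_pos: [576.4, -50.3, 179.1]
orientation: [0.396, 3.113, -0.001]
wrist_force: [-0.2, 0.5, -1.8]
gripper_width: 69.9
grasp_force: 0.0
```

```bash
python3 -c "
from h import *
print(d(615.8,-57.1,127,-.122-.13)); c,im=snap('scene','s4',None,1);print(fitcore(c,im,528,-46))"
```

```text
[-39.9   3.3  52.1]
(array([512., -66.]), np.float64(-0.18))
```

To row units: 3 mm is 0.06, -40 mm is -0.8, 0.131 rad is 2.62.

>>> shift_gripper:
  steps: {"deltas":[[-0.8,0.06,0,0,70],[0,0,0,2.62,70],[0,0,0,2.62,70],[0,0,0,2.62,70],[0,0,0,0,70]]}

```text
time: 9.95
ee_pos: [611.0, -59.0, 178.0]
orientation: [-0.998, -2.978, 0.001]
wrist_force: [-0.2, -0.2, 0.6]
gripper_width: 70.0
grasp_force: 0.0
```

```bash
python3 -c "
from h import *
print(d(615.8,-57.1,127,-.122-.524))
c,im=snap('scene','s5',(215,120,385,260),4.5)"
```

```text
[-2.7  4.4 51. ]
```

View pics/s5.png

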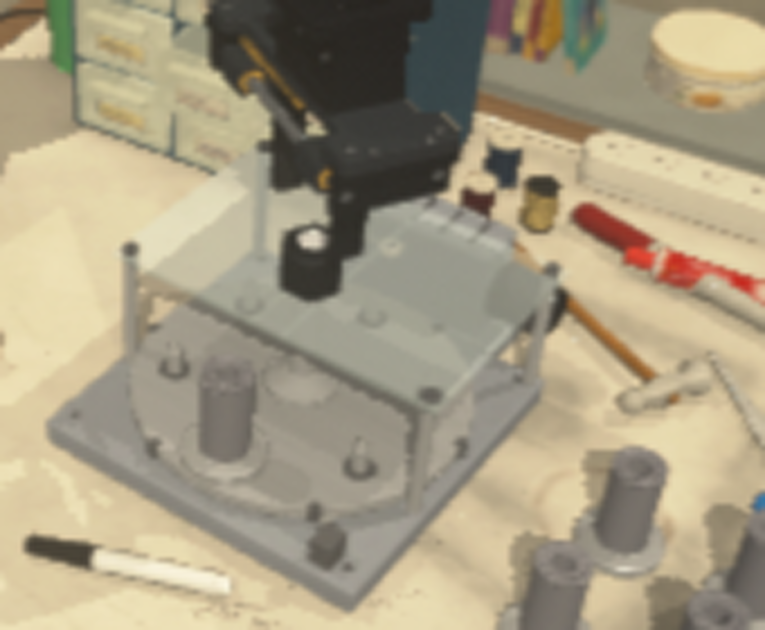

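Core a is seated upright on the front spindle, at (228,450), and the gripper is in line with the knob at (310,260). I'll grip the knob now.

To row units: 25 mm is 0.5, 6 mm is 0.12.

>>> shift_gripper:
  steps: {"deltas":[[-0.06,0.08,0,0,70],[0,0,0.5,0,70],[0,0,0.4,0,70],[0,0,0.12,0,70],[0,0,0,0,70]]}

```text
time: 10.5
ee_pos: [616.2, -57.3, 126.8]
orientation: [-0.993, -2.979, 0.001]
wrist_force: [-0.6, 0.1, 0.5]
gripper_width: 69.8
grasp_force: 0.0
```

>>> shift_gripper:
  steps: {"deltas":[[0,0,0,0,50],[0,0,0,0,38],[0,0,0,0,30],[0,0,0,0,30]]}
  squeeze: 20

```text
time: 10.9
ee_pos: [616.8, -57.4, 127.8]
orientation: [0.995, 2.979, 0.001]
wrist_force: [0.6, 0.9, 0.2]
gripper_width: 45.6
grasp_force: 0.0
```

>>> shift_gripper:
  steps: {"deltas":[[0,0,0,0,30],[0,0,0,0,30],[0,0,0,0,30],[0,0,0,0,30]]}
  squeeze: 30

```text
time: 11.3
ee_pos: [616.5, -57.8, 127.6]
orientation: [-0.996, -2.98, 0.0]
wrist_force: [-3.3, -0.7, 5.6]
gripper_width: 40.0
grasp_force: 30.0
```

To row units: -0.15 rad is -3.

>>> shift_gripper:
  steps: {"deltas":[[0,0,0,-2.4,30],[0,0,0,-3,30],[0,0,0,-3,30],[0,0,0,-3,30],[0,0,0,-3,30]]}

```text
time: 11.8
ee_pos: [616.6, -57.4, 127.6]
orientation: [-0.128, 3.139, 0.0]
wrist_force: [-2.8, 0.8, 4.2]
gripper_width: 39.6
grasp_force: 30.0
```

>>> shift_gripper:
  steps: {"deltas":[[0,0,0,-3,30],[0,0,0,-2.4,30],[0,0,0,-1.2,30],[0,0,0,0,30],[0,0,0,0,30]]}

```text
time: 12.3
ee_pos: [616.5, -57.3, 127.5]
orientation: [0.629, -3.078, -0.001]
wrist_force: [-3.2, 0.8, 6.6]
gripper_width: 39.8
grasp_force: 30.0
```

>>> shift_gripper:
  steps: {"deltas":[[0,0,0,0,70],[0,0,0,0,70],[0,0,0,0,70],[0,0,-0.5,0,70],[0,0,-0.6,0,70]]}

```text
time: 12.8
ee_pos: [615.7, -57.1, 181.6]
orientation: [0.631, -3.075, -0.0]
wrist_force: [0.9, -0.2, 0.3]
gripper_width: 68.0
grasp_force: 0.0
```

>>> shift_gripper:
  steps: {"deltas":[[0,0,0,2.62,65],[0,0,0,2.62,65],[0,0,0,2.62,60],[0,0,0,2.62,60],[0,0,0,0,60]]}

```text
time: 13.3
ee_pos: [616.6, -57.2, 182.0]
orientation: [-0.19, -3.136, 0.0]
wrist_force: [0.4, 0.2, -0.9]
gripper_width: 60.4
grasp_force: 0.0
```

```bash
python3 -c "
from h import *
c,im=snap('scene','s6',(215,120,415,270),4)
im=cv2.imread('pics/s6_raw.png')
for k,p in dict(b=(521.5,-274.5),d=(620,-289),e=(531,-362),f=(612,-373)).items(): print(k,fitcore(c,im,*p))
print(d(521.5,-274.5,110,-.122))"
```

```text
b (array([ 520.1, -275.2]), np.float64(-0.8))
d (array([ 620., -287.]), np.float64(-0.8))
e (array([ 535. , -362.7]), np.float64(-0.69))
f (array([ 611.3, -373. ]), np.float64(-0.74))
[  67.9 -227.3   72. ]
```

View pics/s6.png

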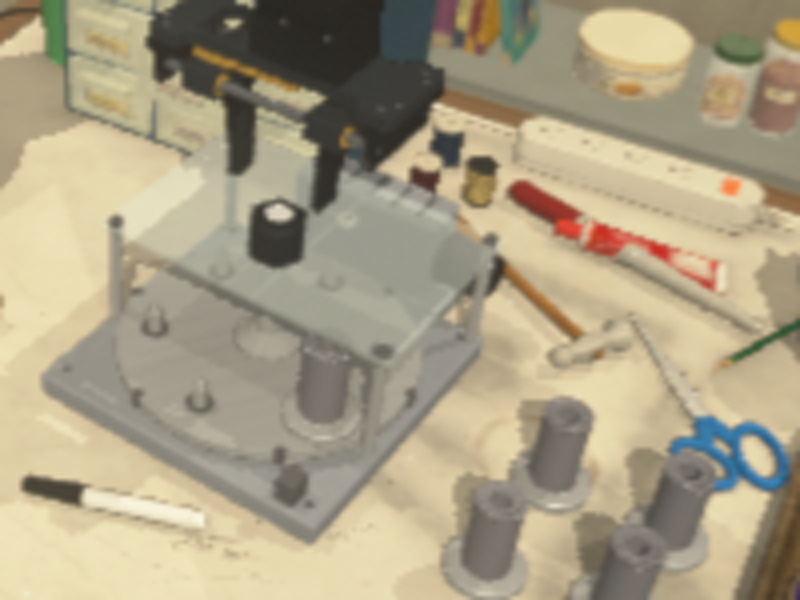

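The turret clicked one place: core a is at (322,385) under the guard and an empty spindle is at the loading place. Core b hasn't moved, so it's next.

To row units: -46 mm is -0.92, -45 mm is -0.9.

>>> shift_gripper:
  steps: {"deltas":[[0.28,-0.9,0,0,60],[0.28,-0.92,0,0,60],[0.28,-0.92,0.2,0,60],[0.26,-0.9,0.4,0,60],[0.26,-0.9,0.8,0,60]]}

```text
time: 13.85
ee_pos: [525.8, -268.8, 121.4]
orientation: [0.182, 3.132, -0.002]
wrist_force: [1.2, -0.1, -0.2]
gripper_width: 59.9
grasp_force: 0.0
```

>>> shift_gripper:
  steps: {"deltas":[[0,0,0,0,60],[0,0,0,0,60]]}

```text
time: 14.05
ee_pos: [525.0, -266.6, 119.6]
orientation: [-0.186, -3.135, -0.0]
wrist_force: [1.2, 0.3, 0.6]
gripper_width: 60.0
grasp_force: 0.0
```

```bash
python3 -c "
from h import *
print(d(521.5,-275,31,-.122)); c,im=snap('scene','s7',None,1);print(fitcore(c,im,521,-275))"
```

```text
[ 2.5 -8.8 88.6]
(array([ 520.3, -275. ]), np.float64(-0.59))
```

Units first: shifts go in shares of 50 mm and turns go in units of 0.05 rad. So 30 mm is 0.6, 18 mm is 0.36.

>>> shift_gripper:
  steps: {"deltas":[[0.06,-0.18,0.2,0,60],[0,0,0.6,0,60],[0,0,0.6,0,60],[0,0,0.36,0,60],[0,0,0,0,60]]}

```text
time: 14.6
ee_pos: [520.9, -272.8, 29.8]
orientation: [-0.182, -3.133, -0.001]
wrist_force: [-0.1, 0.5, 0.9]
gripper_width: 59.9
grasp_force: 0.0
```

>>> shift_gripper:
  steps: {"deltas":[[0,0,0,0,30],[0,0,0,0,20],[0,0,0,0,20],[0,0,0,0,20],[0,0,0,0,20]]}
  squeeze: 20

```text
time: 15.1
ee_pos: [522.4, -274.5, 32.9]
orientation: [0.186, 3.135, -0.0]
wrist_force: [0.1, 1.1, 5.6]
gripper_width: 33.6
grasp_force: 20.0
```

>>> shift_gripper:
  steps: {"deltas":[[0,0,-0.4,0,20],[0,0,-0.6,0,20],[0,0,-0.8,0,20],[0,0,0,0,20],[0,0,0,0,20]]}

```text
time: 15.6
ee_pos: [522.3, -274.4, 122.8]
orientation: [0.186, 3.134, 0.0]
wrist_force: [0.6, -0.0, -1.4]
gripper_width: 33.6
grasp_force: 20.0
```

```bash
python3 -c "
from h import *
print(d(528.5,-46.4,90,-.122))"
```

```text
[ 21.6 227.   32.8]
```

To row units: 46 mm is 0.92, 45 mm is 0.9.

>>> shift_gripper:
  steps: {"deltas":[[0.08,0.9,0,0,20],[0.1,0.9,0,0,20],[0.08,0.92,0,0,20],[0.08,0.9,0,0,20],[0.08,0.92,0,0,20]]}

```text
time: 16.1
ee_pos: [526.3, -45.6, 120.8]
orientation: [-0.189, -3.134, 0.001]
wrist_force: [1.7, 0.5, -1.1]
gripper_width: 33.4
grasp_force: 19.9
```

>>> shift_gripper:
  steps: {"deltas":[[0,0,0.4,0,20],[0,0,0,0,20],[0,0,0,0,20],[0,0,0,0,20]]}

```text
time: 16.5
ee_pos: [527.8, -48.1, 102.4]
orientation: [-0.191, -3.136, 0.001]
wrist_force: [-1.0, -0.3, -1.4]
gripper_width: 33.5
grasp_force: 19.9
```

```bash
python3 -c "
from h import *
print(d(529,-46.4,92,-.122))"
```

```text
[-1.   1.9 10.4]
```

To row units: 6 mm is 0.12, 4 mm is 0.08.

>>> shift_gripper:
  steps: {"deltas":[[-0.02,0.04,0,0,20],[0,0,0.12,0,20],[0,0,0.08,0,20],[0,0,0.08,0,20],[0,0,0,0,20]]}

```text
time: 17.0
ee_pos: [529.5, -44.9, 87.8]
orientation: [0.187, 3.135, -0.001]
wrist_force: [4.1, -0.5, -3.7]
gripper_width: 33.3
grasp_force: 19.9
```

>>> shift_gripper:
  steps: {"deltas":[[0,0,0.08,0,20],[0,0,0,0,20]]}

```text
time: 17.2
ee_pos: [529.3, -44.7, 83.8]
orientation: [0.187, 3.136, -0.001]
wrist_force: [4.7, -1.1, -3.6]
gripper_width: 33.5
grasp_force: 20.0
```

>>> shift_gripper:
  steps: {"deltas":[[0,0,0.1,0,20],[0,0,0.1,0,20],[0,0,0.08,0,20],[0,0,0,0,20],[0,0,0,0,20]]}

```text
time: 17.7
ee_pos: [529.4, -44.6, 70.3]
orientation: [0.186, 3.136, 0.0]
wrist_force: [2.7, -0.3, 5.3]
gripper_width: 33.2
grasp_force: 20.2
```

>>> shift_gripper:
  steps: {"deltas":[[0,0,0,0,60],[0,0,0,0,60],[0,0,0,0,60],[0,0,-0.4,0,70],[0,0,-0.9,0,70]]}

```text
time: 18.2
ee_pos: [526.3, -44.4, 132.8]
orientation: [-0.186, -3.129, 0.003]
wrist_force: [1.6, 0.8, 0.3]
gripper_width: 65.0
grasp_force: 0.0
```

>>> shift_gripper:
  steps: {"deltas":[[0,0,-0.9,0,70],[-0.88,0,0,0,70],[-0.84,0,0,0,70],[0,0,0,0,70],[0,0,0,0,70]]}

```text
time: 18.7
ee_pos: [614.2, -55.4, 178.8]
orientation: [-0.187, -3.133, 0.003]
wrist_force: [-0.0, 0.3, -0.1]
gripper_width: 69.8
grasp_force: 0.0
```

```bash
python3 -c "
from h import *
print(d(616.6,-57.4,127,-.122)); c,im=snap('scene','s8',None,1)
c=ctrl.get_calibration('scene')
a=cv2.imread('pics/s5_raw.png')
b=cv2.imread('pics/s8_raw.png')
x0,y0,x1,y1=250,190,280,230
print(cv2.absdiff(a,b)[y0:y1,x0:x1].mean(), cv2.absdiff(cv2.imread('pics/s6_raw.png'),b)[y0:y1,x0:x1].mean())"
```

```text
[-2.6 -1.7 51.8]
4.2011111111111115 10.234444444444444
```

To row units: 20 mm is 0.4, -2 mm is -0.04, 0.131 rad is 2.62.

>>> shift_gripper:
  steps: {"deltas":[[-0.04,-0.04,0,2.62,70],[0,0,0,2.62,70],[0,0,0,2.62,70],[0,0,0,2.62,70],[0,0,0.4,0,70]]}

```text
time: 19.25
ee_pos: [616.7, -57.2, 162.3]
orientation: [0.999, 2.975, 0.004]
wrist_force: [0.6, 0.4, 0.5]
gripper_width: 69.8
grasp_force: 0.0
```

>>> shift_gripper:
  steps: {"deltas":[[0,0,0.4,0,70],[0,0,0.22,0,60],[0,0,0,0,40],[0,0,0,0,30],[0,0,0,0,30]]}
  squeeze: 30

```text
time: 19.75
ee_pos: [616.7, -57.2, 130.2]
orientation: [0.992, 2.979, 0.001]
wrist_force: [0.1, 0.7, 0.3]
gripper_width: 45.8
grasp_force: 0.0
```

>>> shift_gripper:
  steps: {"deltas":[[0,0,0,0,30],[0,0,0,0,30],[0,0,0,0,30],[0,0,0,0,30]]}

```text
time: 20.15
ee_pos: [616.4, -57.7, 130.1]
orientation: [0.993, 2.98, -0.0]
wrist_force: [-2.8, -2.4, 6.8]
gripper_width: 39.8
grasp_force: 29.8
```

To row units: -0.15 rad is -3.

>>> shift_gripper:
  steps: {"deltas":[[0,0,0,-2.4,30],[0,0,0,-3,30],[0,0,0,-3,30],[0,0,0,-3,30],[0,0,0,-3,30]]}

```text
time: 20.65
ee_pos: [616.5, -57.4, 130.1]
orientation: [-0.13, 3.138, -0.0]
wrist_force: [-3.4, -0.4, 4.7]
gripper_width: 39.8
grasp_force: 29.8
```

>>> shift_gripper:
  steps: {"deltas":[[0,0,0,-3,30],[0,0,0,-2.4,30],[0,0,0,-1.2,30],[0,0,0,0,30],[0,0,0,0,30]]}

```text
time: 21.15
ee_pos: [616.5, -57.3, 130.1]
orientation: [-0.635, 3.076, 0.0]
wrist_force: [-3.3, 0.3, 5.8]
gripper_width: 39.6
grasp_force: 29.8
```

>>> shift_gripper:
  steps: {"deltas":[[0,0,0,0,70],[0,0,0,0,70],[0,0,0,0,70],[0,0,-0.5,0,70],[0,0,-0.54,0,70]]}

```text
time: 21.65
ee_pos: [615.6, -56.9, 180.9]
orientation: [0.635, -3.075, -0.0]
wrist_force: [1.0, -0.3, 0.9]
gripper_width: 67.7
grasp_force: 0.0
```

>>> shift_gripper:
  steps: {"deltas":[[0,0,0,2.62,65],[0,0,0,2.62,65],[0,0,0,2.62,60],[0,0,0,2.62,60],[0,0,0,0,60]]}

```text
time: 22.15
ee_pos: [616.3, -56.8, 181.0]
orientation: [-0.186, -3.136, 0.0]
wrist_force: [0.5, 0.7, -0.6]
gripper_width: 60.4
grasp_force: 0.0
```

```bash
python3 -c "
from h import *
c,im=snap('scene','s9',(215,120,415,270),4)
im=cv2.imread('pics/s9_raw.png')
for k,p in dict(d=(620,-289),e=(531,-362),f=(612,-373)).items(): print(k,fitcore(c,im,*p))
print(d(621,-288.5,120,-.122))"
```

```text
d (array([ 598.6, -249.6]), np.float64(-0.91))
e (array([ 535. , -362.7]), np.float64(-0.69))
f (array([ 611.3, -373. ]), np.float64(-0.75))
[ -32.9 -229.3   61. ]
```

View pics/s9.png

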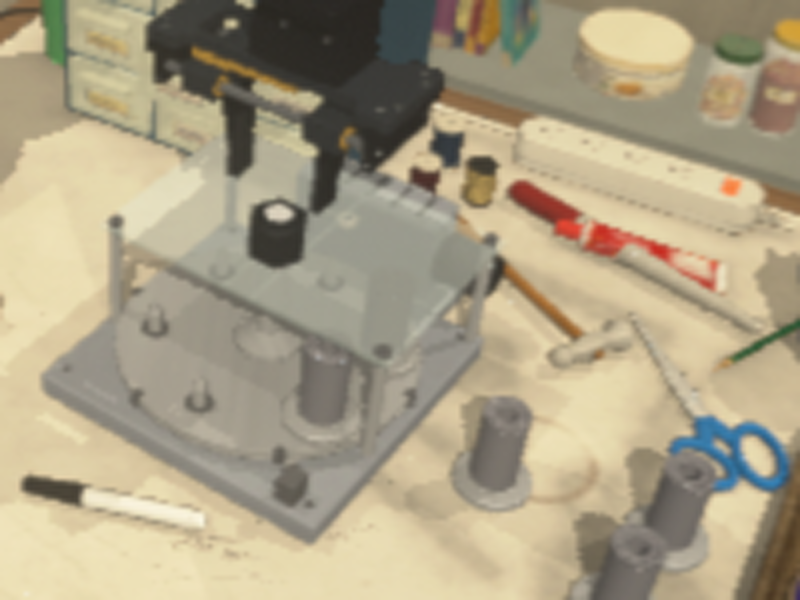

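Core d was knocked to about (598,-250), close to the guard, so I'll grip it with the fingers closing along x to keep the gripper's body clear.

```bash
python3 -c "
from h import *
c=ctrl.get_calibration('scene');im=cv2.imread('pics/s9_raw.png')
print(fitcore(c,im,598,-250),fitcore(c,im,594,-254),ctrl.get_obs()['joint_pos'].round(2)); print(d(598,-250,120,-.122))
print(back(c,np.array([(508,408)])/4+[215,120],72), back(c,np.array([(491,484)])/4+[215,120],4))"
```

```text
(array([ 598., -250.]), np.float64(-0.91)) (array([ 598., -250.]), np.float64(-0.91)) [-0.64  0.38  0.84  1.63 -0.3   1.26  1.72]
[  -5.4 -193.9   61. ]
[[ 601.53143326 -251.1112522    72.        ]] [[ 592.21109528 -254.20904292    4.        ]]
```

To row units: -39 mm is -0.78, -1 mm is -0.02, -0.15 rad is -3.

>>> shift_gripper:
  steps: {"deltas":[[-0.02,-0.78,0,0,60],[-0.02,-0.78,0,0,60],[-0.02,-0.78,0,0,60],[-0.02,-0.78,0,0,60],[-0.02,-0.76,0,-3,60]]}

```text
time: 22.7
ee_pos: [598.4, -251.7, 181.0]
orientation: [0.06, -3.141, 0.0]
wrist_force: [0.9, 0.2, 0.1]
gripper_width: 60.1
grasp_force: 0.0
```

```bash
python3 -c "
from h import *
print(ctrl.get_obs()['joint_pos'].round(2))"
```

```text
[-0.28  0.45  0.83  1.55 -0.34  1.29  2.2 ]
```

>>> shift_gripper:
  steps: {"deltas":[[0,0,0,-3,60],[0,0,0,-3,60],[0,0,0,-3,60],[0,0,0,-3,60],[0,0,0,-3,60]]}

```text
time: 23.2
ee_pos: [596.5, -250.1, 174.1]
orientation: [1.003, -2.966, -0.016]
wrist_force: [-0.0, -1.0, -1.6]
gripper_width: 59.9
grasp_force: 0.0
```

```bash
python3 -c "
from h import *
print(ctrl.get_obs()['joint_pos'].round(2))"
```

```text
[ 0.07  0.38  0.34  1.54 -0.13  1.27  2.65]
```

To row units: 0.15 rad is 3.

>>> shift_gripper:
  steps: {"deltas":[[0,0,0,3,60],[0,0,0,3,60],[0,0,0,3,60],[0,0,0,3,60],[0,0,0,3,60]]}

```text
time: 23.7
ee_pos: [596.1, -250.8, 173.7]
orientation: [-0.171, -3.123, -0.011]
wrist_force: [-0.6, -0.3, 0.5]
gripper_width: 59.7
grasp_force: 0.0
```

>>> shift_gripper:
  steps: {"deltas":[[0,0,0,3,60],[0,0,0,3,60],[0,0,0,3,60],[0,0,0,3,60],[0,0,0,3,60]]}

```text
time: 24.2
ee_pos: [596.2, -250.5, 173.7]
orientation: [-1.302, -2.842, -0.002]
wrist_force: [-0.1, 0.8, -0.3]
gripper_width: 60.0
grasp_force: 0.0
```

>>> shift_gripper:
  steps: {"deltas":[[0,0,0,3,60],[0,0,0,3,60],[0,0,0,3,60],[0,0,0,3,60],[0,0,0,3,60]]}

```text
time: 24.7
ee_pos: [596.2, -250.5, 173.7]
orientation: [-2.252, -2.168, 0.007]
wrist_force: [0.8, 0.7, -0.4]
gripper_width: 59.8
grasp_force: 0.0
```

>>> shift_gripper:
  steps: {"deltas":[[0,0,0,1.9,60],[0,0,0,0,60],[0,0,0,0,60]]}

```text
time: 25.0
ee_pos: [596.2, -250.5, 173.7]
orientation: [-2.346, -2.067, 0.009]
wrist_force: [0.4, 0.1, 0.2]
gripper_width: 59.6
grasp_force: 0.0
```

```bash
python3 -c "
from h import *
o=ctrl.get_obs(); print(o['joint_pos'].round(2)); print(d(598,-250,120,-1.693))
c,im=snap('wrist','w3',None,1); print(fitcore(c,im,598,-250)); c,im=snap('scene','s10',None,1); print(fitcore(c,im,598,-250))"
```

```text
[-0.24  0.45  0.78  1.55 -0.32  1.29  0.45]
[ 0.7  1.8 53.7]
(array([ 600.7, -250.6]), np.float64(-0.89))
(array([ 598. , -251.4]), np.float64(-0.81))
```

>>> shift_gripper:
  steps: {"deltas":[[0,0.06,0.6,0,60],[0,0,0.8,0,60],[0,0,0.8,0,60],[0,0,0.5,0,60],[0,0,0.14,0,60]]}

```text
time: 25.6
ee_pos: [595.3, -248.9, 28.6]
orientation: [-2.346, -2.061, 0.012]
wrist_force: [-1.6, 1.0, 1.4]
gripper_width: 60.1
grasp_force: 0.0
```

>>> shift_gripper:
  steps: {"deltas":[[0,0,0,0,40],[0,0,0,0,20],[0,0,0,0,20],[0,0,0,0,20],[0,0,0,0,20]]}
  squeeze: 20

```text
time: 26.1
ee_pos: [598.3, -250.1, 33.1]
orientation: [-2.352, -2.063, 0.006]
wrist_force: [0.8, -0.3, 5.3]
gripper_width: 33.7
grasp_force: 20.0
```

>>> shift_gripper:
  steps: {"deltas":[[0,0,-0.4,0,20],[0,0,-0.6,0,20],[0,0,-0.9,0,20],[0,0,0,3,20],[0,0,0,0,20]]}

```text
time: 26.6
ee_pos: [599.0, -250.6, 127.9]
orientation: [-2.503, -1.877, 0.008]
wrist_force: [0.5, -0.5, -2.3]
gripper_width: 33.1
grasp_force: 20.0
```

```bash
python3 -c "
from h import *
o=ctrl.get_obs(); print(o['joint_pos'].round(2))"
```

```text
[-0.25  0.5   0.79  1.6  -0.37  1.21  0.33]
```

>>> shift_gripper:
  steps: {"deltas":[[0,0,0,-3,20],[0,0,0,-3,20],[0,0,0,-3,20],[0,0,0,-3,20],[0,0,0,-3,20]]}

```text
time: 27.1
ee_pos: [597.6, -250.0, 125.2]
orientation: [-1.621, -2.67, 0.002]
wrist_force: [-1.0, -0.2, -1.3]
gripper_width: 33.3
grasp_force: 20.0
```

>>> shift_gripper:
  steps: {"deltas":[[0,0,0,-3,20],[0,0,0,-3,20],[0,0,0,-3,20],[0,0,0,-3,20],[0,0,0,-3,20]]}

```text
time: 27.6
ee_pos: [597.5, -250.0, 125.2]
orientation: [-0.53, -3.078, -0.008]
wrist_force: [0.4, 0.1, -1.4]
gripper_width: 33.7
grasp_force: 20.0
```

>>> shift_gripper:
  steps: {"deltas":[[0,0,0,-3,20],[0,0,0,-1.6,20],[0,0,0,0,20]]}

```text
time: 27.9
ee_pos: [597.6, -250.2, 125.4]
orientation: [-0.183, -3.12, -0.012]
wrist_force: [-0.1, 0.8, -0.5]
gripper_width: 33.6
grasp_force: 20.0
```

```bash
python3 -c "
from h import *
print(d(529,-46,92,-.122))"
```

```text
[ 93.  194.3  33.4]
```

To row units: 46 mm is 0.92, 48 mm is 0.96.

>>> shift_gripper:
  steps: {"deltas":[[0.92,0,0,0,20],[0.94,0,0,0,20],[0,0.96,0,0,20],[0,0.96,0,0,20],[0,0.96,0,0,20]]}

```text
time: 28.4
ee_pos: [522.9, -94.8, 128.6]
orientation: [-0.193, -3.121, -0.011]
wrist_force: [-0.0, 0.7, -1.2]
gripper_width: 33.5
grasp_force: 20.0
```

>>> shift_gripper:
  steps: {"deltas":[[0,0.96,0,0,20],[0,0,0.4,0,20],[0,0,0,0,20],[0,0,0,0,20]]}

```text
time: 28.8
ee_pos: [528.5, -49.5, 108.8]
orientation: [-0.193, -3.119, -0.009]
wrist_force: [-0.8, -0.3, -1.4]
gripper_width: 33.6
grasp_force: 20.0
```

```bash
python3 -c "
from h import *
print(d(529,-46,92,-.122)); print(ctrl.get_obs()['orientation']); c,im=snap('scene','s11',(230,150,330,250),6)"
```

```text
[-0.1  3.6 16.8]
[-0.1927052  -3.11925512 -0.00925039]
```

View pics/s11.png

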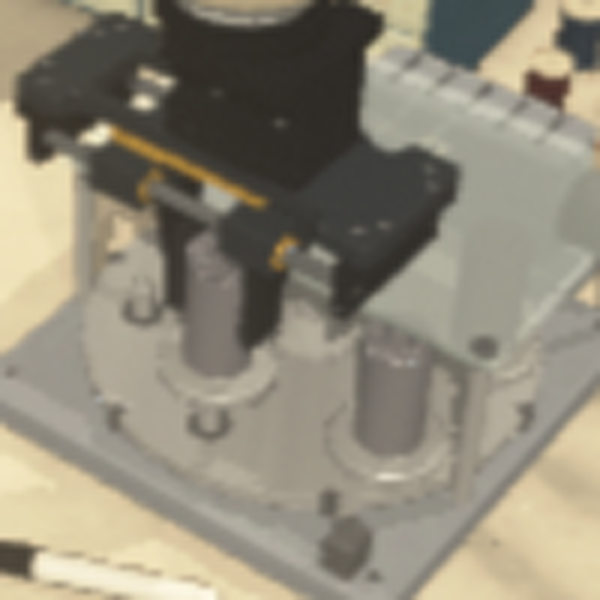

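Core d is held upright above the empty front spindle (ring at 210,425), and core b is at station 1. I'll lower it.

To row units: 5 mm is 0.1, 3 mm is 0.06.

>>> shift_gripper:
  steps: {"deltas":[[0,0.06,0.12,0,20],[0,0,0.12,0,20],[0,0,0.1,0,20],[0,0,0.08,0,20],[0,0,0,0,20]]}

```text
time: 29.35
ee_pos: [528.9, -45.6, 87.5]
orientation: [-0.191, -3.12, -0.01]
wrist_force: [-0.5, 0.8, -2.0]
gripper_width: 33.7
grasp_force: 20.0
```

>>> shift_gripper:
  steps: {"deltas":[[0,0,0.08,0,20],[0,0,0.08,0,20],[0,0,0,0,20]]}

```text
time: 29.65
ee_pos: [528.9, -45.3, 79.6]
orientation: [-0.191, -3.12, -0.01]
wrist_force: [-0.2, 0.8, -0.6]
gripper_width: 33.2
grasp_force: 20.0
```

>>> shift_gripper:
  steps: {"deltas":[[0,0,0.08,0,20],[0,0,0.08,0,20],[0,0,0,0,20],[0,0,0,0,20]]}

```text
time: 30.05
ee_pos: [529.1, -45.3, 72.1]
orientation: [-0.191, -3.121, -0.01]
wrist_force: [-0.0, 0.1, -0.3]
gripper_width: 33.2
grasp_force: 20.0
```

Then release it, check that it is seated, and turn the knob.

>>> shift_gripper:
  steps: {"deltas":[[0,0,0.06,0,20],[0,0,0,0,20],[0,0,0,0,60],[0,0,0,0,60],[0,0,0,0,60]]}

```text
time: 30.55
ee_pos: [529.1, -45.3, 69.2]
orientation: [-0.191, -3.121, -0.011]
wrist_force: [0.1, -0.8, -0.5]
gripper_width: 49.8
grasp_force: 0.0
```

>>> shift_gripper:
  steps: {"deltas":[[0,0,-0.4,0,70],[0,0,-0.9,0,70],[0,0,-0.9,0,70],[-0.88,0,0,0,70],[-0.88,0,0,0,70]]}

```text
time: 31.05
ee_pos: [620.1, -56.5, 181.3]
orientation: [-0.19, -3.127, -0.013]
wrist_force: [0.2, 0.2, -0.1]
gripper_width: 69.5
grasp_force: 0.0
```

>>> shift_gripper:
  steps: {"deltas":[[0,0,0,0,70],[0,0,0,0,70]]}

```text
time: 31.25
ee_pos: [618.0, -57.0, 176.8]
orientation: [-0.191, -3.119, -0.009]
wrist_force: [-0.9, 0.6, 1.0]
gripper_width: 69.7
grasp_force: 0.0
```

```bash
python3 -c "
from h import *
print(d(616.6,-57.4,128,-.122)); c,im=snap('scene','s12',None,1)
a=cv2.imread('pics/s8_raw.png'); b=cv2.imread('pics/s12_raw.png'); print(cv2.absdiff(a,b)[190:230,250:280].mean()); print(fitcore(c,b,612,-373),fitcore(c,b,531,-362))"
```

```text
[ 1.3 -0.6 48.8]
6.308611111111111
(array([ 612. , -374.3]), np.float64(-0.74)) (array([ 535. , -362.7]), np.float64(-0.69))
```

```bash
python3 -c "
from h import *
T=cv2.imread('pics/s5_raw.png')[196:228,252:278]
for f in ('s8','s12'):
    b=cv2.imread(f'pics/{f}_raw.png')[186:240,242:290]
    r=cv2.matchTemplate(b,T,cv2.TM_CCOEFF_NORMED); print(f,cv2.minMaxLoc(r)[1],np.array(cv2.minMaxLoc(r)[3])-10)"
```

```text
s8 0.9433916211128235 [-1  0]
s12 0.961750864982605 [0 0]
```

To row units: -1 mm is -0.02, 1 mm is 0.02, 0.131 rad is 2.62.

>>> shift_gripper:
  steps: {"deltas":[[0.02,-0.02,0,2.62,70],[0,0,0,2.62,70],[0,0,0,2.62,70],[0,0,0,2.62,70],[0,0,0.4,0,70]]}

```text
time: 31.8
ee_pos: [617.3, -57.6, 160.8]
orientation: [-1.001, -2.966, -0.008]
wrist_force: [0.9, -0.5, 0.1]
gripper_width: 70.4
grasp_force: 0.0
```

>>> shift_gripper:
  steps: {"deltas":[[0,0,0.36,0,70],[0,0,0.18,0,60],[0,0,0,0,40],[0,0,0,0,30],[0,0,0,0,30]]}
  squeeze: 30

```text
time: 32.3
ee_pos: [616.7, -57.4, 132.1]
orientation: [-0.993, -2.965, -0.005]
wrist_force: [-0.7, 0.8, -0.5]
gripper_width: 45.9
grasp_force: 0.0
```

>>> shift_gripper:
  steps: {"deltas":[[0,0,0,0,30],[0,0,0,0,30],[0,0,0,0,30],[0,0,0,0,30]]}

```text
time: 32.7
ee_pos: [616.4, -57.7, 131.9]
orientation: [-0.993, -2.965, -0.004]
wrist_force: [-2.3, -1.6, 6.7]
gripper_width: 39.9
grasp_force: 30.0
```

To row units: -0.15 rad is -3.

>>> shift_gripper:
  steps: {"deltas":[[0,0,0,-2.4,30],[0,0,0,-3,30],[0,0,0,-3,30],[0,0,0,-3,30],[0,0,0,-3,30]]}

```text
time: 33.2
ee_pos: [616.6, -57.3, 131.7]
orientation: [0.126, -3.126, -0.012]
wrist_force: [-1.8, 1.8, 2.8]
gripper_width: 39.8
grasp_force: 30.2
```

>>> shift_gripper:
  steps: {"deltas":[[0,0,0,-3,30],[0,0,0,-2.4,30],[0,0,0,-1.2,30],[0,0,0,0,30],[0,0,0,0,30]]}

```text
time: 33.7
ee_pos: [616.6, -57.1, 131.6]
orientation: [0.625, -3.067, -0.016]
wrist_force: [-2.5, 1.0, 5.5]
gripper_width: 40.2
grasp_force: 30.2
```

>>> shift_gripper:
  steps: {"deltas":[[0,0,0,0,70],[0,0,0,0,70],[0,0,0,0,70],[0,0,-0.5,0,70],[0,0,-0.54,0,70]]}

```text
time: 34.2
ee_pos: [616.1, -57.7, 182.3]
orientation: [0.626, -3.063, -0.017]
wrist_force: [0.6, 0.1, 0.2]
gripper_width: 67.6
grasp_force: 0.0
```

>>> shift_gripper:
  steps: {"deltas":[[0,0,0,2.62,65],[0,0,0,2.62,65],[0,0,0,2.62,60],[0,0,0,2.62,60],[0,0,0,0,60]]}

```text
time: 34.7
ee_pos: [616.8, -57.6, 182.7]
orientation: [-0.192, -3.121, -0.01]
wrist_force: [0.1, 0.3, -0.4]
gripper_width: 60.6
grasp_force: 0.0
```

```bash
python3 -c "
from h import *
c,im=snap('scene','s13',(215,120,415,270),4)
a=cv2.imread('pics/s9_raw.png'); b=cv2.imread('pics/s13_raw.png'); print(cv2.absdiff(a,b)[190:240,245:315].mean())
for k,p in dict(e=(533,-362),f=(612,-373)).items(): print(k,fitcore(c,b,*p))
print(d(612.3,-373.8,120,-.122))"
```

```text
5.174380952380952
e (array([ 532.9, -362.7]), np.float64(-0.69))
f (array([ 611.3, -373. ]), np.float64(-0.75))
[ -34.  -314.4   62.7]
```

To row units: -45 mm is -0.9, -5 mm is -0.1.

>>> shift_gripper:
  steps: {"deltas":[[-0.1,-0.9,0,0,60],[-0.1,-0.9,0,0,60],[-0.1,-0.9,0,0,60],[-0.1,-0.9,0,0,60],[-0.1,-0.9,0,0,60]]}

```text
time: 35.25
ee_pos: [614.6, -285.8, 181.2]
orientation: [-0.181, -3.122, -0.011]
wrist_force: [1.1, -0.4, 0.2]
gripper_width: 60.4
grasp_force: 0.0
```

>>> shift_gripper:
  steps: {"deltas":[[-0.1,-0.9,0,0,60],[-0.08,-0.88,0.6,0,60],[0,0,0.6,0,60],[0,0,0,0,60],[0,0,0,0,60]]}

```text
time: 35.75
ee_pos: [612.6, -369.0, 122.4]
orientation: [-0.183, -3.121, -0.013]
wrist_force: [-0.9, 0.8, 0.6]
gripper_width: 60.0
grasp_force: 0.0
```

```bash
python3 -c "
from h import *
c,im=snap('scene','s14',(215,140,415,290),4); b=cv2.imread('pics/s14_raw.png')
print(d(612.3,-373.8,32,-.122),fitcore(c,b,612,-373))"
```

```text
[ 0.6 -4.8 91.8] (array([ 612. , -374.3]), np.float64(-0.64))
```

View pics/s14.png

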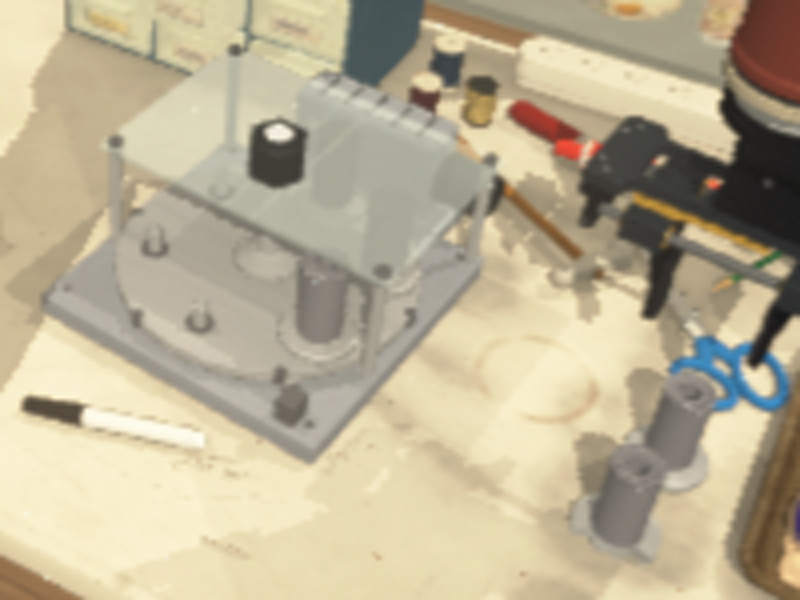

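Three cores sit on neighbouring spindles, near (320,300), (385,235) and (335,175). The loading spindle is empty at (200,315). Next I'll pick f.

To row units: 30 mm is 0.6, 20 mm is 0.4.

>>> shift_gripper:
  steps: {"deltas":[[0.02,-0.1,0.4,0,60],[0,0,0.6,0,60],[0,0,0.5,0,60],[0,0,0.3,0,60],[0,0,0,0,60]]}

```text
time: 36.3
ee_pos: [609.6, -372.9, 31.8]
orientation: [-0.184, -3.12, -0.012]
wrist_force: [-0.2, -0.2, 0.8]
gripper_width: 60.1
grasp_force: 0.0
```

>>> shift_gripper:
  steps: {"deltas":[[0,0,0,0,30],[0,0,0,0,20],[0,0,0,0,20],[0,0,0,0,20],[0,0,0,0,20]]}
  squeeze: 20

```text
time: 36.8
ee_pos: [609.8, -374.6, 33.3]
orientation: [-0.188, -3.122, -0.01]
wrist_force: [-1.1, 0.8, 3.4]
gripper_width: 33.7
grasp_force: 20.0
```

>>> shift_gripper:
  steps: {"deltas":[[0,0,-0.4,0,20],[0,0,-0.7,0,20],[0,0,-0.8,0,20],[0,0,0,0,20],[0,0,0,0,20]]}

```text
time: 37.3
ee_pos: [611.2, -375.5, 128.5]
orientation: [-0.188, -3.123, -0.01]
wrist_force: [-0.1, 1.5, -2.4]
gripper_width: 33.6
grasp_force: 20.0
```

```bash
python3 -c "
from h import *
print(d(529,-45.7,90,-.122))"
```

```text
[121.7 317.3  38.5]
```

To row units: 45 mm is 0.9, 41 mm is 0.82.

>>> shift_gripper:
  steps: {"deltas":[[0.82,0,0,0,20],[0.82,0,0,0,20],[0.82,0.2,0,0,20],[0,0.9,0,0,20],[0,0.9,0,0,20]]}

```text
time: 37.8
ee_pos: [498.3, -260.7, 128.6]
orientation: [-0.194, -3.119, -0.011]
wrist_force: [1.5, 0.5, -1.2]
gripper_width: 33.5
grasp_force: 20.0
```

>>> shift_gripper:
  steps: {"deltas":[[0,0.9,0,0,20],[0,0.9,0,0,20],[0,0.9,0,0,20],[0,0.9,0,0,20],[0,0.74,0,0,20]]}

```text
time: 38.3
ee_pos: [525.7, -42.7, 129.8]
orientation: [-0.185, -3.119, -0.011]
wrist_force: [0.6, -0.4, -0.4]
gripper_width: 33.7
grasp_force: 20.0
```

>>> shift_gripper:
  steps: {"deltas":[[0,0,0.4,0,20],[0,0,0,0,20],[0,0,0,0,20]]}

```text
time: 38.6
ee_pos: [525.3, -46.4, 110.3]
orientation: [-0.189, -3.119, -0.009]
wrist_force: [0.9, -0.2, -0.7]
gripper_width: 33.6
grasp_force: 20.0
```

```bash
python3 -c "
from h import *
print(d(527.6,-45.7,92,-.122))"
```

```text
[-2.2  1.  18.3]
```

>>> shift_gripper:
  steps: {"deltas":[[-0.04,0.02,0.12,0,20],[0,0,0.12,0,20],[0,0,0.1,0,20],[0,0,0.1,0,20],[0,0,0,0,20]]}

```text
time: 39.1
ee_pos: [527.6, -44.8, 88.3]
orientation: [-0.188, -3.12, -0.01]
wrist_force: [-0.2, 0.4, -1.9]
gripper_width: 33.2
grasp_force: 20.0
```

>>> shift_gripper:
  steps: {"deltas":[[0,0,0.08,0,20],[0,0,0.08,0,20],[0,0,0,0,20]]}

```text
time: 39.4
ee_pos: [527.8, -44.5, 80.6]
orientation: [-0.188, -3.121, -0.01]
wrist_force: [-0.5, -0.3, -0.5]
gripper_width: 33.3
grasp_force: 20.0
```

>>> shift_gripper:
  steps: {"deltas":[[0,0,0.08,0,20],[0,0,0.08,0,20],[0,0,0.04,0,20],[0,0,0,0,20]]}

```text
time: 39.8
ee_pos: [527.8, -44.4, 70.8]
orientation: [-0.188, -3.121, -0.01]
wrist_force: [0.2, 0.8, -0.8]
gripper_width: 33.8
grasp_force: 20.0
```

To row units: 1 mm is 0.02.

>>> shift_gripper:
  steps: {"deltas":[[0,0,0.02,0,20],[0,0,0,0,20],[0,0,0,0,60],[0,0,0,0,60],[0,0,0,0,60]]}

```text
time: 40.3
ee_pos: [528.1, -44.4, 70.3]
orientation: [-0.188, -3.122, -0.011]
wrist_force: [-0.2, 0.0, -0.4]
gripper_width: 49.8
grasp_force: 0.0
```

>>> shift_gripper:
  steps: {"deltas":[[0,0,-0.4,0,70],[0,0,-0.9,0,70],[0,0,-0.9,0,70],[-0.88,0,0,0,70],[-0.88,-0.02,0,0,70]]}

```text
time: 40.8
ee_pos: [619.0, -56.5, 182.3]
orientation: [-0.187, -3.128, -0.013]
wrist_force: [-0.1, 0.7, 0.4]
gripper_width: 69.7
grasp_force: 0.0
```

>>> shift_gripper:
  steps: {"deltas":[[0,0,0,0,70],[0,0,0,0,70]]}

```text
time: 41.0
ee_pos: [616.8, -57.0, 177.9]
orientation: [-0.188, -3.12, -0.009]
wrist_force: [-0.4, -0.7, 0.5]
gripper_width: 69.9
grasp_force: 0.0
```

```bash
python3 -c "
from h import *
print(d(616.6,-57.4,130,-.122)); c,im=snap('scene','s15',None,1)
T=cv2.imread('pics/s5_raw.png')[196:228,252:278]
b=cv2.imread('pics/s15_raw.png')
r=cv2.matchTemplate(b[186:240,242:290],T,cv2.TM_CCOEFF_NORMED); print(cv2.minMaxLoc(r)[1],np.array(cv2.minMaxLoc(r)[3])-10,fitcore(c,b,531,-362))"
```

```text
[ 0.2 -0.4 47.9]
0.9538214802742004 [0 0] (array([ 532.9, -362.7]), np.float64(-0.88))
```

Core f is seated. Next is the fourth click.

>>> shift_gripper:
  steps: {"deltas":[[0,0,0,2.62,70],[0,0,0,2.62,70],[0,0,0,2.62,70],[0,0,0,2.62,70],[0,0,0.4,0,70]]}

```text
time: 41.55
ee_pos: [617.2, -56.7, 161.8]
orientation: [-0.998, -2.967, -0.008]
wrist_force: [-0.5, -0.7, 0.9]
gripper_width: 70.1
grasp_force: 0.0
```

>>> shift_gripper:
  steps: {"deltas":[[0,0,0.36,0,70],[0,0,0.18,0,60],[0,0,0,0,40],[0,0,0,0,30],[0,0,0,0,30]]}
  squeeze: 30

```text
time: 42.05
ee_pos: [616.5, -56.6, 133.0]
orientation: [-0.99, -2.966, -0.005]
wrist_force: [0.5, 0.9, -0.4]
gripper_width: 45.8
grasp_force: 0.0
```

>>> shift_gripper:
  steps: {"deltas":[[0,0,0,0,30],[0,0,0,0,30],[0,0,0,0,30],[0,0,0,0,30]]}

```text
time: 42.45
ee_pos: [616.0, -57.4, 132.8]
orientation: [-0.991, -2.965, -0.003]
wrist_force: [-3.5, -1.4, 6.7]
gripper_width: 40.2
grasp_force: 30.0
```

To row units: -0.15 rad is -3.

>>> shift_gripper:
  steps: {"deltas":[[0,0,0,-2.4,30],[0,0,0,-3,30],[0,0,0,-3,30],[0,0,0,-3,30],[0,0,0,-3,30]]}

```text
time: 42.95
ee_pos: [616.0, -57.4, 132.6]
orientation: [0.128, -3.126, -0.011]
wrist_force: [-3.0, -1.1, 4.4]
gripper_width: 39.8
grasp_force: 30.1
```

>>> shift_gripper:
  steps: {"deltas":[[0,0,0,-3,30],[0,0,0,-2.4,30],[0,0,0,-1.2,30],[0,0,0,0,30],[0,0,0,0,30]]}

```text
time: 43.45
ee_pos: [616.1, -57.3, 132.6]
orientation: [0.627, -3.066, -0.015]
wrist_force: [-4.6, -2.2, 5.2]
gripper_width: 39.5
grasp_force: 30.2
```

>>> shift_gripper:
  steps: {"deltas":[[0,0,0,0,70],[0,0,0,0,70],[0,0,0,0,70],[0,0,-0.5,0,70],[0,0,-0.54,0,70]]}

```text
time: 43.95
ee_pos: [616.1, -56.5, 183.3]
orientation: [0.63, -3.063, -0.017]
wrist_force: [0.6, -1.2, 0.4]
gripper_width: 67.7
grasp_force: 0.0
```

>>> shift_gripper:
  steps: {"deltas":[[0,0,0,2.62,65],[0,0,0,2.62,65],[0,0,0,2.62,60],[0,0,0,2.62,60],[0,0,0,0,60]]}

```text
time: 44.45
ee_pos: [616.8, -56.5, 183.7]
orientation: [-0.188, -3.121, -0.011]
wrist_force: [0.0, 0.7, -0.4]
gripper_width: 60.6
grasp_force: 0.0
```

```bash
python3 -c "
from h import *
c,im=snap('scene','s16',None,1);b=cv2.imread('pics/s16_raw.png')
for f in ('s13','s6'): print(cv2.absdiff(cv2.imread(f'pics/{f}_raw.png'),b)[190:240,245:315].mean())
print(fitcore(c,b,533,-362),d(532,-362.4,120,-.122), ctrl.get_obs()['joint_pos'].round(2))"
```

```text
1.8235238095238095
4.932095238095238
(array([ 532.9, -362.7]), np.float64(-0.88)) [  46.9 -313.9   63.7] [-0.2   0.31  0.28  1.59 -0.1   1.27  1.55]
```

To row units: -45 mm is -0.9, 7 mm is 0.14.

>>> shift_gripper:
  steps: {"deltas":[[0.14,-0.9,0,0,60],[0.14,-0.9,0,0,60],[0.14,-0.9,0,0,60],[0.14,-0.9,0,0,60],[0.14,-0.9,0,0,60]]}

```text
time: 45.0
ee_pos: [554.9, -277.7, 183.1]
orientation: [-0.178, -3.122, -0.011]
wrist_force: [0.3, 0.3, 0.5]
gripper_width: 60.1
grasp_force: 0.0
```

>>> shift_gripper:
  steps: {"deltas":[[0.12,-0.9,0.4,0,60],[0.12,-0.88,0.6,0,60],[0,0,0.4,0,60],[0,0,0,0,60],[0,0,0,0,60]]}

```text
time: 45.5
ee_pos: [533.5, -358.8, 114.9]
orientation: [-0.18, -3.122, -0.012]
wrist_force: [0.1, -0.0, -0.2]
gripper_width: 60.0
grasp_force: 0.0
```

```bash
python3 -c "
from h import *
c,im=snap('scene','s17',None,1); b=cv2.imread('pics/s17_raw.png')
print(d(532,-362.4,32,-.122),fitcore(c,b,533,-362))"
```

```text
[ 1.7 -3.9 83.7] (array([ 532.9, -362.7]), np.float64(-0.86))
```

To row units: 25 mm is 0.5, 8 mm is 0.16.

>>> shift_gripper:
  steps: {"deltas":[[0.04,-0.08,0.4,0,60],[0,0,0.6,0,60],[0,0,0.5,0,60],[0,0,0.16,0,60],[0,0,0,0,60]]}

```text
time: 46.05
ee_pos: [529.8, -361.9, 31.9]
orientation: [-0.181, -3.122, -0.011]
wrist_force: [0.0, -0.9, 0.5]
gripper_width: 60.1
grasp_force: 0.0
```

>>> shift_gripper:
  steps: {"deltas":[[0,0,0,0,30],[0,0,0,0,20],[0,0,0,0,20],[0,0,0,0,20],[0,0,0,0,20]]}
  squeeze: 20

```text
time: 46.55
ee_pos: [529.6, -363.0, 32.3]
orientation: [-0.185, -3.123, -0.01]
wrist_force: [-0.9, 1.1, 4.4]
gripper_width: 33.8
grasp_force: 20.0
```

>>> shift_gripper:
  steps: {"deltas":[[0,0,-0.4,0,20],[0,0,-0.8,0,20],[0,0,-0.8,0,20],[0,0,-0.8,0,20],[0,0,0,0,20]]}

```text
time: 47.05
ee_pos: [533.5, -365.9, 177.9]
orientation: [-0.186, -3.13, -0.005]
wrist_force: [-0.1, -1.0, 0.1]
gripper_width: 33.6
grasp_force: 20.0
```

```bash
python3 -c "
from h import *
print(d(498,230,60,-.122)); c=ctrl.get_calibration('scene')
print(back(c,np.array([(255,335),(235,352)])*.64,60))
c,im=snap('side','side2',None,1); print(back(c,np.array([(366,452),(384,381),(448,390),(438,460)])*.64,28).round())"
```

```text
[107.8 587.2 117.9]
[[373.42385702 200.87232004  60.        ]
 [321.96678663 201.68713658  60.        ]]
[[565. 335.  28.]
 [551. 172.  28.]
 [432. 186.  28.]
 [445. 342.  28.]]
```

```bash
python3 -c "
from h import *
a=cv2.imread('pics/s17_raw.png')[165:225,110:220]; b=cv2.imread('pics/side2_raw.png')[230:330,220:330]
f=lambda i,k:cv2.resize(i,None,fx=k,fy=k,interpolation=cv2.INTER_CUBIC)
A=f(a,3.5);B=f(b,3.5); H=max(len(A),len(B)); p=lambda i:cv2.copyMakeBorder(i,0,H-len(i),0,0,cv2.BORDER_CONSTANT)
cv2.imwrite('pics/box.png',np.hstack([p(A),p(B)])); print(A.shape,B.shape)"
```

```text
(210, 385, 3) (350, 385, 3)
```

View pics/box.png

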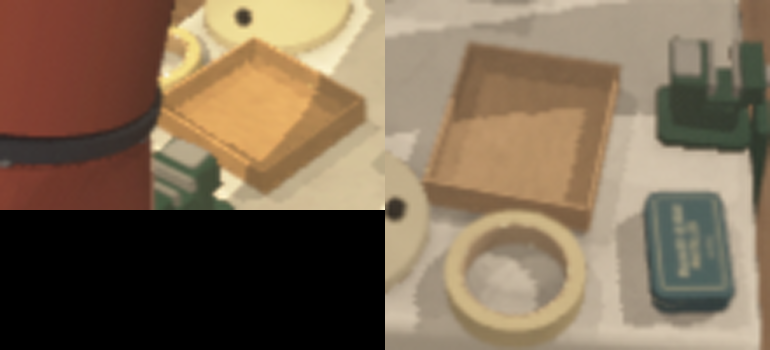

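Scene crop: the box rim's corners are at (365,103), (255,40) and about (265,170). Side crop: (470,42), (620,67), (588,215) and (427,183).

```bash
python3 -c "
from h import *
c=ctrl.get_calibration('side'); q=back(c,np.array([(85,42),(235,67),(203,215),(42,183)])/3.5+[220,230],28); print(q.round(),q.mean(0))
c=ctrl.get_calibration('scene'); q=back(c,np.array([(365,103),(255,40),(265,170)])/3.5+[110,165],28); print(q.round(),(q[1]+q[2])/2)
print(d(498,232,60,-.122))"
```

```text
[[556. 165.  28.]
 [431. 184.  28.]
 [452. 333.  28.]
 [574. 313.  28.]] [502.8823103  248.66278346  28.        ]
[[551. 151.  28.]
 [571. 296.  28.]
 [434. 172.  28.]] [502.52089786 234.11144317  28.        ]
[106.8 588.4 114.7]
```

>>> shift_gripper:
  steps: {"deltas":[[0.7,0.2,0,0,20],[0.7,0.8,0,0,20],[0.7,0.9,0,0,20],[0,0.9,0,0,20],[0,0.92,0,0,20]]}

```text
time: 47.6
ee_pos: [452.6, -173.9, 173.1]
orientation: [-0.187, -3.12, -0.011]
wrist_force: [2.5, -0.2, -0.7]
gripper_width: 33.6
grasp_force: 20.0
```

>>> shift_gripper:
  steps: {"deltas":[[0,0.92,0,0,20],[0,0.92,0,0,20],[0,0.92,0,0,20],[0,0.92,0,0,20],[0,0.92,0,0,20]]}

```text
time: 48.1
ee_pos: [480.4, 54.7, 174.3]
orientation: [-0.185, -3.12, -0.01]
wrist_force: [0.9, 0.1, -1.2]
gripper_width: 33.4
grasp_force: 20.0
```

>>> shift_gripper:
  steps: {"deltas":[[0,0.92,0,0,20],[0,0.92,0,0,20],[0,0.92,0,0,20],[0,0.9,0,0,20],[0,0,0,0,20]]}

```text
time: 48.6
ee_pos: [500.9, 241.8, 174.8]
orientation: [-0.171, -3.119, -0.013]
wrist_force: [-0.0, -0.1, -0.9]
gripper_width: 33.3
grasp_force: 20.0
```

>>> shift_gripper:
  steps: {"deltas":[[0,0,0,0,20],[0,0,0,0,20]]}

```text
time: 48.8
ee_pos: [502.6, 233.3, 175.5]
orientation: [-0.186, -3.12, -0.008]
wrist_force: [-0.4, -0.4, -1.2]
gripper_width: 33.5
grasp_force: 20.0
```

```bash
python3 -c "
from h import *
print(d(502,241,40,-.122)); o=ctrl.get_obs(); print(o['orientation']); c,im=snap('wrist','w4',None,1.5)"
```

```text
[  1.5   7.5 135.5]
[-0.18623667 -3.11995004 -0.00819988]
```

View pics/w4.png

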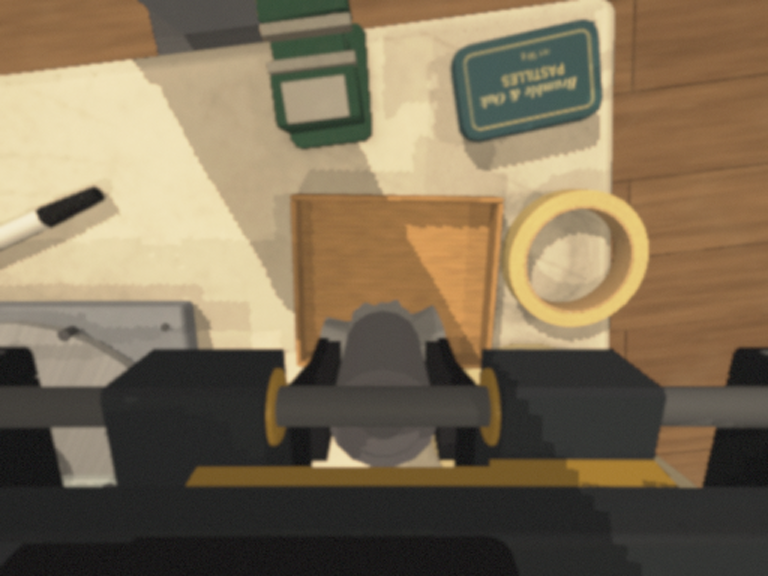

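The core is held over the box. The near rim corners are at (291,196) and (502,198).

```bash
python3 -c "
from h import *
c=np.load('pics/w4.npy',allow_pickle=True).item()
q=back(c,np.array([(291,196),(502,198)])/1.5,28); u=q[1]-q[0]; L=np.linalg.norm(u); print(q.round(),L)
n=np.array([u[1],-u[0]])/L; t=q.mean(0)[:2]+65*n; print(t,d(*t,40,-.122))"
```

```text
[[435. 178.  28.]
 [453. 323.  28.]] 146.37248682325347
[508.55153335 242.08270479] [ -4.6   9.6 135.9]
```

To row units: 40 mm is 0.8, 35 mm is 0.7.

>>> shift_gripper:
  steps: {"deltas":[[-0.04,0.18,0.6,0,20],[0,0,0.8,0,20],[0,0,0.7,0,20],[0,0,0.4,0,20],[0,0,0.12,0,20]]}

```text
time: 49.35
ee_pos: [502.8, 242.2, 43.2]
orientation: [-0.187, -3.118, -0.007]
wrist_force: [0.2, 0.3, 0.1]
gripper_width: 33.8
grasp_force: 20.0
```

>>> shift_gripper:
  steps: {"deltas":[[0,0,0.08,0,20],[0,0,0,0,20],[0,0,0,0,20]]}

```text
time: 49.65
ee_pos: [505.0, 244.6, 43.0]
orientation: [-0.185, -3.123, -0.012]
wrist_force: [-0.3, 0.1, -1.2]
gripper_width: 33.6
grasp_force: 20.0
```

>>> shift_gripper:
  steps: {"deltas":[[0,0,0.06,0,20],[0,0,0.04,0,20],[0,0,0,0,20]]}

```text
time: 49.95
ee_pos: [504.0, 244.4, 36.6]
orientation: [-0.185, -3.122, -0.01]
wrist_force: [0.7, -1.0, -1.6]
gripper_width: 33.5
grasp_force: 20.0
```

>>> shift_gripper:
  steps: {"deltas":[[0,0,0.02,0,20],[0,0,0,0,20],[0,0,0,0,60],[0,0,0,0,60],[0,0,0,0,60]]}

```text
time: 50.45
ee_pos: [504.1, 244.5, 35.6]
orientation: [-0.185, -3.122, -0.011]
wrist_force: [-0.3, 0.7, -0.6]
gripper_width: 50.2
grasp_force: 0.0
```

>>> shift_gripper:
  steps: {"deltas":[[0,0,-0.2,0,60],[0,0,-0.8,0,60],[0,0,-0.9,0,60],[0,0,-0.8,0,60],[0,0,0,0,60]]}

```text
time: 50.95
ee_pos: [508.9, 244.9, 177.6]
orientation: [-0.185, -3.13, -0.019]
wrist_force: [0.2, 0.1, 0.3]
gripper_width: 60.2
grasp_force: 0.0
```

>>> shift_gripper:
  steps: {"deltas":[[0.4,-0.9,0,0,60],[0.4,-0.9,0,0,60],[0,0,0,0,60],[0,0,0,0,60]]}

```text
time: 51.35
ee_pos: [455.5, 158.0, 171.4]
orientation: [-0.187, -3.123, -0.012]
wrist_force: [0.2, 1.0, 0.0]
gripper_width: 59.9
grasp_force: 0.0
```

```bash
python3 -c "
from h import *
c,im=snap('scene','f1',None,1);c2,im2=snap('side','f2',None,1)
a=im[130:270,110:340]; b=im2[140:330,170:330]
f=lambda i,k:cv2.resize(i,None,fx=k,fy=k,interpolation=cv2.INTER_CUBIC)
A=f(a,2.1);B=f(b,1.95); H=max(len(A),len(B)); p=lambda i:cv2.copyMakeBorder(i,0,H-len(i),0,0,cv2.BORDER_CONSTANT)
cv2.imwrite('pics/fin.png',np.hstack([p(A),p(B)]))"
```

```text
(no output)
```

View pics/fin.png

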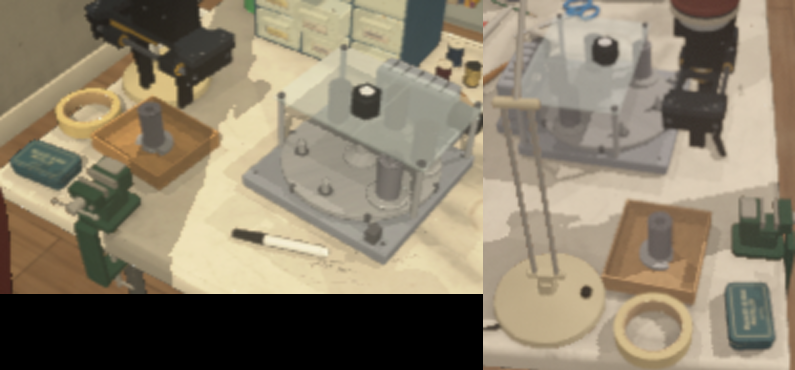

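The cull stands in the box at (152,130). The cores are seated on consecutive spindles, the loading spindle at (325,187) is empty, and the bystanders haven't moved. I'll hand the job in.

```bash
python3 -c "
from workcell import ctrl
print(ctrl.close_job())"
```

```text
the job is handed in; nothing more can be done
None
```

The job is handed in at about 51 s: four sound cores are loaded on neighbouring spindles, with one anticlockwise click after each. The loading spindle is empty, the snapped-foot core is in the box, and the judge has returned no verdict.

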